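Close the draw beakers rim on rim

ROBOT

A 7-joint arm with a two-finger parallel gripper is mounted at the origin on the work surface. World frame = base frame: x ahead of the robot, y to its left, z up, the work surface at z = 0. Lengths are in m, angles in degrees, forces in N, time in s.
With the tool pointing down it reaches from about 0.425 to 0.875 m from the base axis. Payload 4.7 kg.
Tool frame: the origin (TCP) lies at the very end of the fingers, on their centre line; the grasp point (between the pads) lies 19 mm behind it; z points along the fingers, y is the direction in which the jaws open and shut (so a half turn about z gives the same grasp; the last joint's range is limited). The gripper opens to 87 mm and grips with 3 to 60 N. Pads are 19 mm wide; open, the fingers measure 117 mm over their backs; the gripper's body (75 mm by 190 mm) begins 51 mm behind the grasp point.
Start: joints at [-69.379, 18.392, -4.016, 83.108, 1.295, 78.541, -3.26], TCP at [0.22, 0.612, 0.223] pointing down, gripper open.
Joint ranges: [-163.93, 163.93], [-17.29, 119.83], [-79.2, 71.16], [3.27, 140.29], [-89.18, 269.18], [5.43, 117.66], [-154.24, 154.24]. Speed limits (degrees/s): [147.25, 147.25, 180, 180, 180, 180, 180].

INTERFACE

Orientations are given as [roll, pitch, yaw] about the fixed x, y, z axes, in that order (R = Rz(yaw) Ry(pitch) Rx(roll)).
In Python, from cell import * gives the robot as it stands.
- The arm moves only by the tool drive_tool, never from a script. Its argument "moves" is text: rows parted by semicolons, each of 5 numbers parted by spaces: the shift along the tool's x, y, z in m, then the turn about the tool's z in degrees, then the gripper's target within -1 to 1 (fully open at 1, half-way at 0, shut at -1). In form: x y z yaw fingers; .... A call has exactly 8 rows; each row is the pose to reach, as a shift and turn from the pose commanded when the call began, along the tool's axes at that moment; what a row does not reach only later rows make up. A row lasts 1/10 s, in which the tool goes at most 50 mm and 8.59 degrees, less where a joint would pass 70% of its speed; a pose out of reach is approached as far as the arm can. A call with a gripper value outside its range is refused whole. The fingers move at their own pace and stop on an object; "grip_force" is the grip in N (left out, the last holds). Time passes only in rows, so rows that repeat a pose let the fingers close, or fill a call up. It gives the time, the measured TCP pose, the force and the opening at its end, in the units of the state.
- get_obs(): the state, without advancing time (a new reading comes with each control period).
- read_camera(name): name is "side" or "top"; returns (picture, depth): 400x640x3 uint8, red, green, blue; 400x640 float32, m along the optical axis (not along the pixel's ray), 0 where there is no reading.
- calibration(name): a dict with "intrinsics" (3x3 intrinsics, pixels), "cam_to_world" (4x4, takes a point from camera to world coordinates). Camera axes: x right, y up, looking along -z (the intrinsics and any distortion apply to the point x, -y, -z); pixel columns grow to the right and rows downward; lengths in m; the calibration is good to about 2 mm. A picture is of the moment at which its call begins. calibration takes no time and is no camera call.
- sign_off(): hands the job in, once; it reports no verdict.
Trained networks look in the newest picture that a camera, given by its name, has taken for a name from the list of things; names that differ only in an ending like _2 or _b are one class to them, and where a whole thing is asked for, a point or a joint stands for the part that bears it (a point fixed in the world has none). Each returns a list of dicts, best first, with "conf" (0 to 1); they miss things now and then, are a little off and sometimes report something else, mostly with a low value. They report only what shows in the picture. A call takes as long as a camera call. They do not tell look-alikes from the thing itself.
- search_frame(camera, name): "uv" ([column, row] in pixels, amid what is visible of it).
- pinpoint(camera, name): "uv" ([column, row] in pixels: a listed point, or the origin of a listed thing).
The state is a dict: "time_s": time; "qpos": joint angles; "joint_velocities": joint speeds; "effort": joint torques, N m; "tool_pos": TCP position; "tool_rot": TCP orientation; "force": force on the tool from outside, world axes, zero at the start; "wrist_torque": the same for the moment, N m; "grip_width": finger opening in m.
Only numpy, scipy, OpenCV 4.12 (cv2) and the standard library are available. Lean on these libraries where they do the work, as an engineer would, in place of code of your own. Each camera call takes 0.05 s, during which the arm holds its last target. There are 200 camera calls.

TASK

Close both beakers of draw lots for the tournament: take each loose beaker off its sloping stand and set it gently, mouth down and level, on the standing beaker of the same size, so that the two rims meet evenly all round and the pair stays standing on its own. Let go of each only once you feel it resting on the rim below; neither drop it nor press down hard. Leave the standing beakers where they are and everything else on the table undisturbed.

Things in the scene. Friction and masses are not known exactly. Their poses are not given: they have to be found in the camera images.
- cover_large: Loose large white plastic beaker, 105 mm tall, 130 g: straight round solid foot 60 mm across for 40 mm from the closed end, flaring to a mouth 88 mm across outside; flat rim 6 mm wide. Starts mouth down on its sloping stand, axis leaning 28 degrees from vertical, foot leaning to the robot's side (-x, within 30 degrees). Origin: centre of the mouth, in the rim's plane; +z along the axis from mouth to closed end (up when mouth down).
- open_large: Standing large white plastic beaker, 105 mm tall, 400 g: straight round solid foot 60 mm across for 40 mm from the closed end, flaring to a mouth 88 mm across outside; flat rim 6 mm wide. Not fixed; upright, mouth up on the table, wooden lots inside. Origin: centre of underside, +z up.
- open_large_rim (a point): Centre of the mouth of the standing large beaker, in the plane of its rim, 105 mm above the table.
- stand_large: Fixed aluminium stand under the loose large beaker, 100 mm wide: a board sloping 28 degrees, low at its front (its -x, on the robot's side), with a 14 mm ledge along the low edge that stops the beaker. Origin: centre of underside; the middle of the board's surface is 42 mm above it, its upper edge under 70 mm.
- cover_small: Loose small white plastic beaker, 90 mm tall, 90 g: straight round solid foot 46 mm across for 40 mm from the closed end, flaring to a mouth 68 mm across outside; flat rim 6 mm wide. Starts mouth down on its sloping stand, axis leaning 28 degrees from vertical, foot leaning to the robot's side (-x, within 30 degrees). Origin: centre of the mouth, in the rim's plane; +z along the axis from mouth to closed end (up when mouth down).
- open_small: Standing small white plastic beaker, 90 mm tall, 280 g: straight round solid foot 46 mm across for 40 mm from the closed end, flaring to a mouth 68 mm across outside; flat rim 6 mm wide. Not fixed; upright, mouth up on the table, wooden lots inside. Origin: centre of underside, +z up.
- open_small_rim (a point): Centre of the mouth of the standing small beaker, in the plane of its rim, 90 mm above the table.
- stand_small: Fixed aluminium stand under the loose small beaker, 80 mm wide: a board sloping 28 degrees, low at its front (its -x, on the robot's side), with a 14 mm ledge along the low edge that stops the beaker. Origin: centre of underside; the middle of the board's surface is 42 mm above it, its upper edge under 70 mm.
- pen_pot: Bystander: round steel pot, 72 mm across, 90 mm tall, pens up to 175 mm. Origin: centre of underside, z up.
- mug: Bystander: white mug with one handle, 80 mm across, 92 mm tall. Origin: centre of underside, z up.
- bat: Bystander: table tennis bat lying flat, 245 mm long, at most 22 mm high. Origin: centre of the blade's underside, handle to -x.
- tape: Bystander: cardboard-coloured roll, 80 mm across, 45 mm high, lying flat. Origin: centre of underside.
- bell: Bystander: brass counter bell, 84 mm across, 56 mm high. Origin: centre of underside.
- stapler: Bystander: stapler, 130 by 34 mm, about 50 mm high. Origin: centre of underside, long along x.
There are look-alikes about, which are no part of the job. What is shaped like the cover_large but blue or pink is not meant.

How it is judged:
By the outcome, as a careful person would: the job done as asked, in the order asked, and still so for the second after the job is handed in, with the robot touching nothing.
It also fails if it takes over 64 s, if anything falls off the work surface, if the arm or the gripper's body presses on something with over 40 N, if the wrist force passes 120 N, or if a joint passes its speed limit or range.

## Working session

There is one attempt and no reset: what is moved stays moved. The work goes in short steps, Python scripts to look and compute and a tool call to move; the robot and the scene stay as the last step left them, time stands still between calls to the robot, and variables do not carry over. Pictures are saved under pics/ and viewed, about 8 in all and at most 12, crops included, and the job is handed in when it is done.

Besides the shell and the picture viewer there is one more tool, called as a command line: name --argument value ..., lists and objects as JSON in quotes. drive_tool: Moves the arm, as the interface text tells. Its arguments: {"type":"object","properties":{"moves":{"type":"string"},"grip_force":{"type":"number"}},"required":["moves"]}

```bash
ls; mkdir -p pics; python3 - <<'E'
from cell import *
import cv2,numpy as np
o=get_obs()
for k in('time_s','tool_pos','tool_rot','force','grip_width'):print(k,o[k])
for c in('top','side'):
    p,d=read_camera(c);cv2.imwrite(f'pics/{c}0.png',p[:,:,::-1]);np.save(f'{c}0.npy',d)
    k=calibration(c);print(c,k)
    for n in('cover_large','open_large','open_large_rim','cover_small','open_small','open_small_rim','stand_large','stand_small'):
        print(n,[(np.round(r['uv']).tolist(),round(r['conf'],2)) for r in pinpoint(c,n)[:4]])
E
```

```text
pics
time_s 0.0
tool_pos [0.22015366 0.61099397 0.22145719]
tool_rot [-1.79890896e+02  7.68356160e-03  1.60192963e+02]
force [ 0.5148674  1.134923  -0.244045 ]
grip_width 0.08675440673909289
top {'intrinsics': array([[395.7774466 ,   0.        , 315.99191634],
       [  0.        , 395.7774466 , 204.50595931],
       [  0.        ,   0.        ,   1.        ]]), 'cam_to_world': array([[-2.17360107e-02,  9.83069050e-01, -1.81941718e-01,
         2.74194416e-01],
       [-9.99748776e-01, -2.23685678e-02, -1.42516311e-03,
        -1.55960849e-01],
       [-5.47080939e-03,  1.81865032e-01,  9.83308283e-01,
         1.50010569e+00],
       [ 0.00000000e+00,  0.00000000e+00,  0.00000000e+00,
         1.00000000e+00]])}
cover_large [([376.0, 280.0], 0.98), ([369.0, 223.0], 0.89), ([459.0, 202.0], 0.57)]
open_large [([248.0, 195.0], 0.95)]
open_large_rim [([243.0, 193.0], 0.96)]
cover_small [([185.0, 216.0], 0.88)]
open_small [([306.0, 191.0], 0.51), ([239.0, 250.0], 0.39), ([328.0, 249.0], 0.22)]
open_small_rim [([307.0, 184.0], 0.65)]
stand_large [([367.0, 221.0], 0.66), ([207.0, 157.0], 0
[... 196 characters left out ...]
 202.46258141],
       [  0.        ,   0.        ,   1.        ]]), 'cam_to_world': array([[ 0.77601501,  0.45890057, -0.43267882, -0.03650814],
       [-0.6305616 ,  0.57958426, -0.51621134, -0.82174215],
       [ 0.01388416,  0.6734184 ,  0.73913117,  1.03738902],
       [ 0.        ,  0.        ,  0.        ,  1.        ]])}
cover_large [([292.0, 298.0], 0.74), ([453.0, 328.0], 0.74), ([343.0, 263.0], 0.7)]
open_large [([285.0, 172.0], 0.67), ([262.0, 215.0], 0.2)]
open_large_rim [([281.0, 149.0], 0.76)]
cover_small [([230.0, 137.0], 0.62)]
open_small [([324.0, 205.0], 0.55)]
open_small_rim [([324.0, 183.0], 0.77)]
stand_large [([340.0, 264.0], 0.61)]
stand_small [([229.0, 146.0], 0.58)]
```

View pics/top0.png

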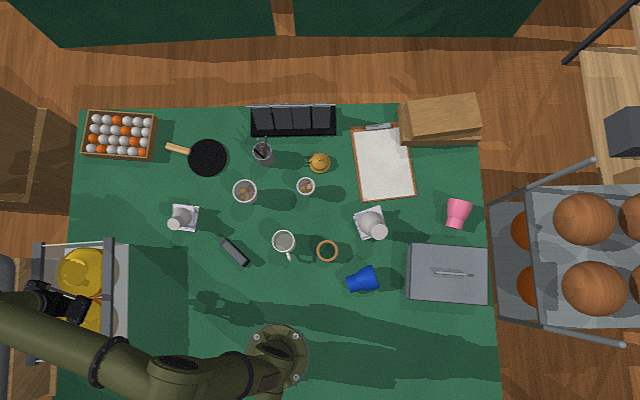

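View pics/side0.png

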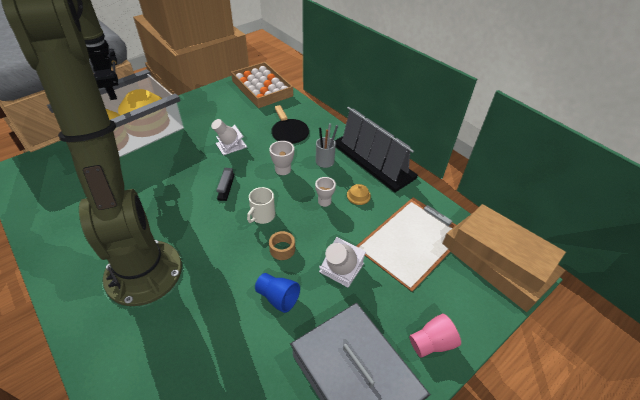

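The loose large white beaker is at top px (370,225) and the small one at (183,217). The standing large one is at (244,191) and the small at (306,186). The blue and pink beakers at (362,280) and (458,213) are look-alikes. Next I fit the poses from depth.

```bash
cat > h.py <<'E'
from cell import *
import cv2,numpy as np
from scipy.optimize import least_squares
G=dict(large=(.105,.03,.044),small=(.09,.023,.034))
def cloud(cam,pd=None):
    p,d=read_camera(cam) if pd is None else pd
    k=calibration(cam);K=k['intrinsics'];T=k['cam_to_world']
    v,u=np.mgrid[:400,:640]
    P=np.stack([(u-K[0,2])/K[0,0]*d,-(v-K[1,2])/K[1,1]*d,-d],-1)
    W=P@T[:3,:3].T+T[:3,3];W[d==0]=np.nan
    return W,p
def seg(r,z,a,b):
    a=np.array(a);b=np.array(b);q=np.stack([r,z],-1)-a;t=np.clip(q@(b-a)/((b-a)@(b-a)),0,1)
    return np.linalg.norm(q-t[:,None]*(b-a),axis=1)
def axis(az,tilt):  # unit axis, leaning toward azimuth az
    return np.array([np.sin(tilt)*np.cos(az),np.sin(tilt)*np.sin(az),np.cos(tilt)])
def res(P,c,n,size,up):
    H,r1,r2=G[size];q=P-c;z=q@n;r=np.linalg.norm(q-np.outer(z,n),axis=1)
    pl=[[(r1,0),(r1,.04)],[(r1,.04),(r2,H)],[(r2,H),(r2-.006,H)]] if up else [[(0,H),(r1,H)],[(r1,H),(r1,H-.04)],[(r1,H-.04),(r2,0)]]
    return np.min([seg(r,z,*s) for s in pl],0)
def fit(P,size,up,x0,free):
    """x0: x,y,z,az,tilt ; free: indices"""
    x0=np.array(x0,float);free=list(free)
    def full(p): x=x0.copy();x[free]=p;return x
    f=lambda p:(lambda x:res(P,x[:3],axis(x[3],x[4]),size,up))(full(p))
    s=least_squares(f,x0[free],loss='soft_l1',f_scale=.0015,x_scale=[.01 if i<3 else .2 for i in free])
    return full(s.x),np.median(f(s.x))
def near(W,c,rad,z0,z1):
    P=W.reshape(-1,3);P=P[np.isfinite(P[:,0])]
    return P[(np.hypot(P[:,0]-c[0],P[:,1]-c[1])<rad)&(P[:,2]>z0)&(P[:,2]<z1)]
E
python3 - <<'E'
from h import *
from scipy.ndimage import median_filter
C={c:cloud(c,(cv2.imread(f'pics/{c}0.png'),np.load(f'{c}0.npy'))) for c in('top','side')}
W=C['top'][0]
for c in C:
    w=C[c][0]; print(c,'table z',np.nanmedian(w[250:300,210:230,2]) if c=='top' else np.nanmedian(w[200:230,170:200,2]))
for n,(u,v) in dict(cover_large=(373,229),open_large=(244,191),cover_small=(180,219),open_small=(306,186)).items():
    size=n.split('_')[1];up='open' in n;H=G[size][0]
    g=W[v,u];print(n,'seed',g.round(3))
    for cs in (('top',),('side',),('top','side')):
        best=None
        if up:
            P=np.vstack([near(C[c][0],g,.07,.012,.2) for c in cs])
            b=fit(P,size,True,[g[0],g[1],0,0,0],(0,1,2));print(cs,len(P),b[0].round(4),b[1].round(4));continue
        P=np.vstack([near(C[c][0],g,.075,.075,.22) for c in cs])
        for a in np.radians([150,165,180,195,210]):
            n0=axis(a,.4887);b=fit(P,size,False,list(np.array([g[0],g[1],g[2]])-H*n0)+[a,.4887],(0,1,2,3))
            if best is None or b[1]<best[1]:best=b
        b=fit(P,size,False,best[0],(0,1,2,3,4))
        for q in(best,b):print(cs,len(P),q[0][:3].round(4),np.degrees(q[0][3:]).round(1),q[1].round(4))
E
```

```text
top table z 9.62119788378013e-05
side table z -3.215464058348161e-06
cover_large seed [ 0.436 -0.35   0.135]
('top',) 512 [ 0.474  -0.3509  0.0437] [202.1  28. ] 0.0018
('top',) 512 [ 0.4766 -0.3504  0.0451] [201.   31.6] 0.0015
('side',) 633 [ 0.472  -0.3629  0.0425] [190.8  28. ] 0.0012
('side',) 633 [ 0.4726 -0.3626  0.0428] [191.   28.8] 0.0012
('top', 'side') 1145 [ 0.4735 -0.3564  0.0439] [197.9  28. ] 0.0019
('top', 'side') 1145 [ 0.4759 -0.3556  0.0454] [197.3  31.2] 0.0017
open_large seed [0.598 0.113 0.061]
('top',) 492 [0.5896 0.1053 0.0114 0.     0.    ] 0.0027
('side',) 619 [ 5.854e-01  1.003e-01 -4.000e-04  0.000e+00  0.000e+00] 0.0018
('top', 'side') 1111 [5.863e-01 1.012e-01 4.000e-04 0.000e+00 0.000e+00] 0.0026
cover_small seed [0.489 0.327 0.119]
('top',) 291 [0.5135 0.3438 0.0433] [168.1  28. ] 0.0016
('top',) 291 [0.5168 0.3438 0.0452] [169.6  32.4] 0.0013
('side',) 247 [0.5084 0.3363 0.0425] [160.1  28. ] 0.0014
('side',) 247 [0.5108 0.3363 0.0437] [161.7  30.9] 0.0015
('top', 'side') 538 [0.5117 0.3417 0.0431] [168.1  28. ] 0.0018
('top', 'side') 538 [0.5152 0.3419 0.0449] [169.6  32.3] 0.0017
open_small seed [ 0.612 -0.118  0.06 ]
('top',) 278 [ 0.6068 -0.1144  0.0159  0.      0.    ] 0.0026
('side',) 434 [ 6.024e-01 -1.200e-01  2.000e-04  0.000e+00  0.000e+00] 0.0016
('top', 'side') 712 [ 0.6027 -0.1192  0.0007  0.      0.    ] 0.0022
```

```bash
cat >> h.py <<'E'
def clean(W,d):
    m=(cv2.dilate(d,np.ones((3,3)))-cv2.erode(d,np.ones((3,3))))>.02
    W=W.copy();W[m]=np.nan;return W
def proj(cam,X):
    k=calibration(cam);K=k['intrinsics'];T=np.linalg.inv(k['cam_to_world'])
    c=np.atleast_2d(X)@T[:3,:3].T+T[:3,3]
    return np.stack([K[0,2]+K[0,0]*c[:,0]/-c[:,2],K[1,2]+K[1,1]*-c[:,1]/-c[:,2]],-1)
def circ(c,n,r):
    e=np.cross(n,[0,1,0]);e/=np.linalg.norm(e);f=np.cross(n,e);t=np.linspace(0,2*np.pi,60)
    return c+r*(np.outer(np.cos(t),e)+np.outer(np.sin(t),f))
def overlay(img,cam,items,uv,s=6,w=32):
    u,v=int(uv[0]),int(uv[1]);x0,y0=max(0,u-w),max(0,v-w)
    cr=cv2.resize(img[y0:v+w,x0:u+w],None,fx=s,fy=s,interpolation=cv2.INTER_CUBIC)
    for c,n,r in items:
        q=((proj(cam,circ(c,n,r))-[x0,y0]+.5)*s).astype(np.int32);cv2.polylines(cr,[q],True,(0,0,255),1)
    return cr
E
python3 - <<'E'
from h import *
ims={c:cv2.imread(f'pics/{c}0.png') for c in('top','side')}
C={c:clean(cloud(c,(ims[c],np.load(f'{c}0.npy')))[0],np.load(f'{c}0.npy')) for c in ims}
rows=[]
for n,g in dict(cover_large=(.43,-.355),open_large=(.586,.101),cover_small=(.487,.338),open_small=(.603,-.119)).items():
    size=n.split('_')[1];up='open' in n;H,r1,r2=G[size]
    for cs in (('top',),('side',),('top','side')):
        if up:
            P=np.vstack([near(C[c],g,.06,.03,.2) for c in cs]);b=None
            for _ in range(3):
                b=fit(P,size,True,[*g,0,0,0] if b is None else b[0],(0,1))
                P=P[res(P,b[0][:3],np.array([0,0,1.]),size,True)<.006]
            print(n,cs,len(P),b[0][:2].round(4),b[1].round(4))
        else:
            P=np.vstack([near(C[c],g,.07,.085,.22) for c in cs]);best=None
            for a in np.radians([150,165,180,195,210]):
                b=fit(P,size,False,list(np.array([g[0],g[1],.13])-H*axis(a,.4887))+[a,.4887],(0,1,2,3))
                if best is None or b[1]<best[1]:best=b
            b=best;P=P[res(P,b[0][:3],axis(*b[0][3:]),size,False)<.006];b=fit(P,size,False,b[0],(0,1,2,3))
            print(n,cs,len(P),b[0][:3].round(4),np.degrees(b[0][3:]).round(1),b[1].round(4),'foot end',(b[0][:3]+H*axis(*b[0][3:])).round(4))
    x=b[0];ax=axis(x[3],x[4]);c=x[:3]
    it=[(c,ax,r1),(c+.04*ax,ax,r1),(c+H*ax,ax,r2)] if up else [(c+H*ax,ax,r1),(c+(H-.04)*ax,ax,r1),(c,ax,r2)]
    rows.append([overlay(ims[k],k,it,proj(k,c+.5*H*ax)[0],5,30) for k in('top','side')])
cv2.imwrite('pics/ov.png',cv2.resize(np.hstack([np.vstack(r) for r in rows]),(800,400)) if 0 else np.hstack([np.vstack(r) for r in rows])[:, :1200])
im=cv2.imread('pics/ov.png');cv2.imwrite('pics/ov1.png',cv2.resize(im,(800,400),interpolation=cv2.INTER_AREA))
E
```

```text
cover_large ('top',) 305 [ 0.4744 -0.3503  0.0434] [203.2  28. ] 0.0016 foot end [ 0.4291 -0.3696  0.1361]
cover_large ('side',) 390 [ 0.4725 -0.361   0.0427] [194.4  28. ] 0.0012 foot end [ 0.4247 -0.3733  0.1354]
cover_large ('top', 'side') 680 [ 0.475  -0.3559  0.0444] [199.7  28. ] 0.0017 foot end [ 0.4286 -0.3725  0.1371]
open_large ('top',) 55 [0.5848 0.0945] 0.0027
open_large ('side',) 295 [0.5854 0.1004] 0.0017
open_large ('top', 'side') 354 [0.5856 0.1003] 0.0018
cover_small ('top',) 149 [0.5132 0.3418 0.043 ] [163.2  28. ] 0.0016 foot end [0.4728 0.354  0.1224]
cover_small ('side',) 117 [0.5075 0.3377 0.041 ] [162.7  28. ] 0.0017 foot end [0.4672 0.3503 0.1205]
cover_small ('top', 'side') 263 [0.5118 0.3411 0.0425] [167.  28.] 0.0016 foot end [0.4707 0.3506 0.122 ]
open_small ('top',) 40 [ 0.6042 -0.1017] 0.0026
open_small ('side',) 205 [ 0.6024 -0.12  ] 0.0014
open_small ('top', 'side') 238 [ 0.6019 -0.1196] 0.0015
```

View pics/ov1.png

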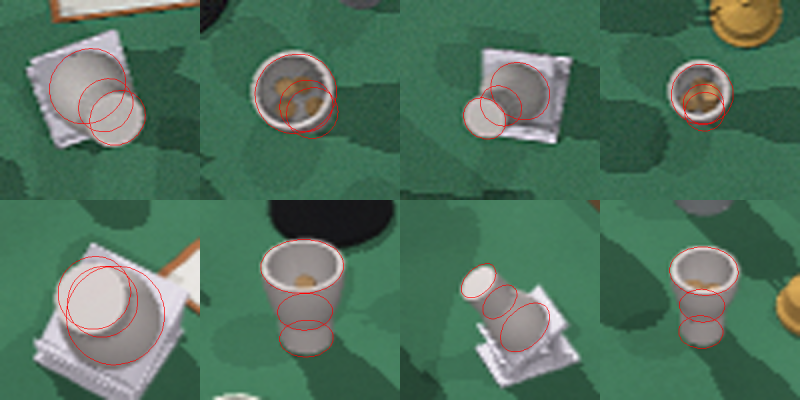

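The overlays match the four white beakers in both cameras: rims and feet coincide within about 1 px. I go for the small one first.

```bash
cat > plan.py <<'E'
import sys
from h import *
from scipy.spatial.transform import Rotation as R
def st():
    o=get_obs();print('t',round(o['time_s'],2),'pos',o['tool_pos'].round(4) if hasattr(o['tool_pos'],'round') else o['tool_pos'],'rot',np.round(o['tool_rot'],2),'F',np.round(o['force'],2),'w',round(o['grip_width'],4));return o
def plan(x,y,z,yaw):
    o=st();r=R.from_euler('xyz',o['tool_rot'],degrees=True)
    d=r.inv().apply(np.array([x,y,z])-o['tool_pos'])
    t=-((yaw-o['tool_rot'][2]+180)%360-180)
    print('shift',d.round(4),'turn',round(t,1),'dist',np.linalg.norm(d).round(3))
if __name__=='__main__':plan(*map(float,sys.argv[1:5]))
E
python3 plan.py .476 .349 .20 167
```

```text
t 0.9 pos [0.2204 0.6116 0.2226] rot [179.99   0.   160.19] F [ 0.34 -0.43 -0.43] w 0.0872
shift [-0.3295 -0.1604  0.0226] turn -6.8 dist 0.367
```

drive_tool --moves "-0.04 -0.02 0 -1 1; -0.085 -0.04 0 -2 1; -0.13 -0.062 0.003 -3 1; -0.175 -0.085 0.007 -4 1; -0.22 -0.107 0.012 -5 1; -0.265 -0.129 0.017 -6 1; -0.305 -0.149 0.021 -6.8 1; -0.33 -0.16 0.0226 -6.8 1" --grip_force 6

```text
time_s: 1.7
tool_pos: [0.4797, 0.3446, 0.1999]
tool_rot: [-179.9, 0.1, 166.7]
force: [-0.4, -0.4, -0.2]
grip_width: 0.0873
```

```bash
python3 plan.py .476 .349 .092 167
```

```text
t 1.7 pos [0.4797 0.3446 0.1999] rot [-1.7993e+02  9.0000e-02  1.6670e+02] F [-0.38 -0.37 -0.21] w 0.0873
shift [0.0048 0.0036 0.1078] turn -0.3 dist 0.108
```

drive_tool --moves "0 0 0.01 0 1; 0 0 0.02 0 1; 0 0 0.03 0 1; 0 0 0.04 0 1; 0 0 0.05 0 1; 0 0 0.05 0 1; 0 0 0.05 0 1; 0 0 0.05 0 1"

```text
time_s: 2.5
tool_pos: [0.4768, 0.3495, 0.1505]
tool_rot: [180.0, 0.0, 167.0]
force: [-0.2, 0.2, -0.4]
grip_width: 0.0872
```

```bash
python3 plan.py .476 .349 .092 167
```

```text
t 2.5 pos [0.4768 0.3495 0.1505] rot [1.7995e+02 4.0000e-02 1.6700e+02] F [-0.2   0.24 -0.35] w 0.0872
shift [ 0.0007 -0.0008  0.0585] turn -0.0 dist 0.059
```

drive_tool --moves "0 -0.001 0.015 0 1; 0 -0.001 0.03 0 1; 0 -0.001 0.045 0 1; 0 -0.001 0.058 0 1; 0 -0.001 0.058 0 1; 0 -0.001 0.058 0 1; 0 -0.001 0.058 0 0.4; 0 -0.001 0.058 0 0.3"

```text
time_s: 3.3
tool_pos: [0.4769, 0.3486, 0.0928]
tool_rot: [179.9, 0.1, 167.0]
force: [0.9, -0.2, 0.3]
grip_width: 0.0778
```

drive_tool --moves "0 0 0 0 0.2; 0 0 0 0 0.1; 0 0 0 0 0; 0 0 0 0 -0.2; 0 0 0 0 -0.4; 0 0 0 0 -0.5; 0 0 0 0 -0.5; 0 0 0 0 -0.5" --grip_force 6

```text
time_s: 4.1
tool_pos: [0.4763, 0.3483, 0.0921]
tool_rot: [180.0, 0.0, 167.0]
force: [-0.5, -0.0, 0.4]
grip_width: 0.0462
```

drive_tool --moves "0 0 -0.005 0 -0.5; 0 0 -0.015 0 -0.5; 0 0 -0.03 0 -0.5; 0 0 -0.045 0 -0.5; 0 0 -0.06 0 -0.5; 0 0 -0.075 0 -0.5; 0 0 -0.085 0 -0.5; 0 0 -0.09 0 -0.5"

```text
time_s: 4.9
tool_pos: [0.4769, 0.3486, 0.1837]
tool_rot: [179.9, 0.1, 167.0]
force: [0.5, 0.1, -1.0]
grip_width: 0.046
```

```bash
cat > held.py <<'E'
import sys
from plan import *
size,az0=sys.argv[1],float(sys.argv[2]);name=sys.argv[3];H,r1,r2=G[size]
o=st();g=np.array(o['tool_pos'])+[0,0,.019];it={}
for c in('side','top'):
    p,d=read_camera(c);W=clean(cloud(c,(p,d))[0],d)
    P=near(W,g,.08,g[2]-H-.01,g[2]-.022);best=None
    print(c,len(P))
    if len(P)<40: continue
    for t in np.radians([-5,5,15,28]):
        n=axis(np.radians(az0),t);b=fit(P,size,False,[*(g-(H-.013)*n),np.radians(az0),t],(0,1,2,4))
        if best is None or b[1]<best[1]:best=b
    x=best[0];n=axis(*x[3:]);print('mouth',x[:3].round(4),'tilt',np.degrees(x[4]).round(1),'med',best[1].round(4),'mouth-tcp',(x[:3]-o['tool_pos']).round(4))
    it[c]=overlay(p[:,:,::-1].copy(),c,[(x[:3]+H*n,n,r1),(x[:3]+(H-.04)*n,n,r1),(x[:3],n,r2)],proj(c,x[:3])[0],6,32)
if it: cv2.imwrite(f'pics/{name}.png',np.hstack(list(it.values())))
E
python3 held.py small 167 h1
```

```text
t 4.9 pos [0.4769 0.3486 0.1837] rot [1.7990e+02 7.0000e-02 1.6699e+02] F [ 0.48  0.14 -0.97] w 0.046
side 137
mouth [0.5042 0.3407 0.1377] tilt 23.0 med 0.0021 mouth-tcp [ 0.0274 -0.0079 -0.046 ]
top 6
```

View pics/h1.png

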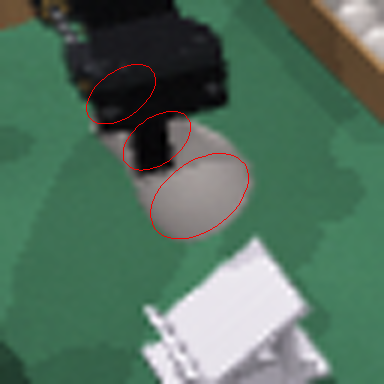

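The beaker hangs still tilted at about 25° (mouth at px ~(200,195) in the crop). I try the lightest grip so that it swings plumb.

drive_tool --moves "0 0 0 0 -0.5; 0 0 0 0 -0.5; 0 0 0 0 -0.5; 0 0 0 0 -0.5; 0 0 0 0 -0.5; 0 0 0 0 -0.5; 0 0 0 0 -0.5; 0 0 0 0 -0.5" --grip_force 3

```text
time_s: 5.8
tool_pos: [0.4764, 0.3482, 0.182]
tool_rot: [180.0, 0.0, 167.0]
force: [-0.0, -0.3, -1.3]
grip_width: 0.0459
```

```bash
python3 held.py small 167 h2
```

```text
t 5.8 pos [0.4764 0.3482 0.182 ] rot [179.99   0.   166.99] F [-0.02 -0.26 -1.31] w 0.0459
side 157
mouth [0.4937 0.3414 0.131 ] tilt 14.2 med 0.002 mouth-tcp [ 0.0174 -0.0068 -0.051 ]
top 0
```

It is swinging (14° now). I give it time plus a small rocking along the swing.

drive_tool --moves "-0.012 0 0 0 -0.5; 0 0 0 0 -0.5; -0.012 0 0 0 -0.5; 0 0 0 0 -0.5; 0 0 0 0 -0.5; 0 0 0 0 -0.5; 0 0 0 0 -0.5; 0 0 0 0 -0.5"

```text
time_s: 6.7
tool_pos: [0.4766, 0.3481, 0.182]
tool_rot: [180.0, 0.0, 167.0]
force: [0.6, 0.0, -1.2]
grip_width: 0.0458
```

```bash
python3 held.py small 167 h2
```

```text
t 6.7 pos [0.4766 0.3481 0.182 ] rot [1.7999e+02 1.0000e-02 1.6698e+02] F [ 0.61  0.04 -1.2 ] w 0.0458
side 156
mouth [0.4937 0.3395 0.1253] tilt 16.0 med 0.0017 mouth-tcp [ 0.0172 -0.0086 -0.0567]
top 0
```

drive_tool --moves "-0.03 0 0 0 -0.5; 0 0 0 0 -0.5; -0.03 0 0 0 -0.5; 0 0 0 0 -0.5; -0.03 0 0 0 -0.5; 0 0 0 0 -0.5; 0 0 0 0 -0.5; 0 0 0 0 -0.5"

```text
time_s: 7.6
tool_pos: [0.4762, 0.3485, 0.1821]
tool_rot: [180.0, 0.0, 167.1]
force: [1.2, 0.0, -1.5]
grip_width: 0.046
```

```bash
python3 held.py small 167 h3
```

```text
t 7.6 pos [0.4762 0.3485 0.1821] rot [1.7998e+02 2.0000e-02 1.6706e+02] F [ 1.18  0.   -1.52] w 0.046
side 179
mouth [0.4839 0.343  0.1207] tilt 5.2 med 0.0017 mouth-tcp [ 0.0077 -0.0056 -0.0613]
top 0
```

View pics/h3.png

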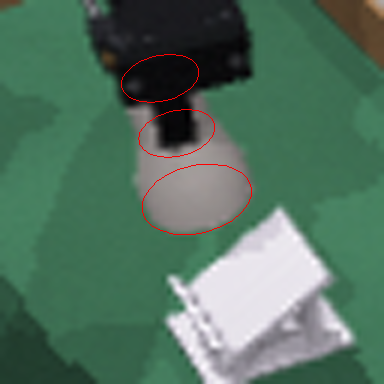

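Now about 5° (mouth at px ~(196,200)). One more rocking pass.

drive_tool --moves "-0.025 0 0 0 -0.5; 0 0 0 0 -0.5; -0.025 0 0 0 -0.5; 0 0 0 0 -0.5; -0.02 0 0 0 -0.5; 0 0 0 0 -0.5; 0 0 0 0 -0.5; 0 0 0 0 -0.5"

```text
time_s: 8.5
tool_pos: [0.4768, 0.3483, 0.1823]
tool_rot: [180.0, 0.0, 167.0]
force: [-0.5, -0.3, -1.2]
grip_width: 0.0458
```

```bash
python3 held.py small 167 h4; python3 plan.py .50 .10 .28 167
```

```text
t 8.5 pos [0.4768 0.3483 0.1823] rot [1.7997e+02 4.0000e-02 1.6701e+02] F [-0.49 -0.29 -1.2 ] w 0.0458
side 192
mouth [0.4873 0.3424 0.1203] tilt 9.5 med 0.0019 mouth-tcp [ 0.0105 -0.0058 -0.062 ]
top 0
t 8.6 pos [0.4772 0.3479 0.1822] rot [1.7998e+02 5.0000e-02 1.6696e+02] F [ 0.08 -1.21 -1.24] w 0.0461
shift [-0.0782 -0.2364 -0.0978] turn -0.0 dist 0.267
```

```bash
python3 plan.py .535 .115 .222 167;python3 plan.py .592 -.117 .222 167
```

```text
t 8.6 pos [0.4772 0.3479 0.1822] rot [1.7998e+02 5.0000e-02 1.6696e+02] F [ 0.08 -1.21 -1.24] w 0.0461
shift [-0.1089 -0.2139 -0.0398] turn -0.0 dist 0.243
t 8.6 pos [0.4772 0.3479 0.1822] rot [1.7998e+02 5.0000e-02 1.6696e+02] F [ 0.08 -1.21 -1.24] w 0.0461
shift [-0.2168 -0.427  -0.0398] turn -0.0 dist 0.481
```

drive_tool --moves "0 0 -0.015 0 -0.5; -0.005 -0.01 -0.03 0 -0.5; -0.015 -0.03 -0.04 0 -0.5; -0.033 -0.065 -0.04 0 -0.5; -0.053 -0.104 -0.04 0 -0.5; -0.073 -0.143 -0.04 0 -0.5; -0.092 -0.181 -0.04 0 -0.5; -0.11 -0.216 -0.04 0 -0.5" --grip_force 5

```text
time_s: 9.4
tool_pos: [0.5359, 0.1096, 0.2242]
tool_rot: [179.9, 0.1, 166.9]
force: [0.3, 0.9, -1.5]
grip_width: 0.0455
```

drive_tool --moves "-0.02 -0.039 0 0 -0.5; -0.04 -0.078 0 0 -0.5; -0.06 -0.117 0 0 -0.5; -0.078 -0.152 0 0 -0.5; -0.092 -0.18 0 0 -0.5; -0.102 -0.2 0 0 -0.5; -0.107 -0.21 0 0 -0.5; -0.107 -0.211 0 0 -0.5"

```text
time_s: 10.2
tool_pos: [0.5917, -0.1191, 0.2231]
tool_rot: [-180.0, 0.1, 166.8]
force: [-0.4, 0.2, -0.9]
grip_width: 0.0455
```

drive_tool --moves "0 0 0.005 0 -0.5; 0 0 0.01 0 -0.5; 0 0 0.015 0 -0.5; 0 0 0.02 0 -0.5; 0 0 0.02 0 -0.5; 0 0 0.02 0 -0.5; 0 0 0.02 0 -0.5; 0 0 0.02 0 -0.5"

```text
time_s: 11.0
tool_pos: [0.5918, -0.1168, 0.2023]
tool_rot: [180.0, 0.0, 167.0]
force: [-0.5, -0.3, -0.1]
grip_width: 0.046
```

```bash
python3 held.py small 167 h5
```

```text
t 11.0 pos [ 0.5918 -0.1168  0.2023] rot [1.7999e+02 4.0000e-02 1.6698e+02] F [-0.48 -0.32 -0.15] w 0.046
side 213
mouth [ 0.6004 -0.1215  0.1431] tilt 6.3 med 0.0012 mouth-tcp [ 0.0086 -0.0047 -0.0591]
top 0
```

View pics/h5.png

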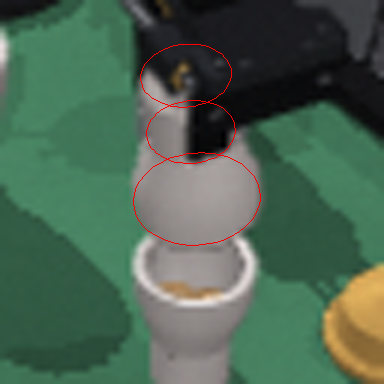

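Cover is above the standing one, tilted about 6°. I rock it again at 3 N while shifting over the target.

drive_tool --moves "-0.04 0.002 0 0 -0.5; -0.01 0.002 0 0 -0.5; -0.04 0.002 0 0 -0.5; -0.01 0.002 0 0 -0.5; -0.04 0.002 0 0 -0.5; -0.01 0.002 0 0 -0.5; -0.01 0.002 0 0 -0.5; -0.01 0.002 0 0 -0.5" --grip_force 3

```text
time_s: 11.9
tool_pos: [0.602, -0.1171, 0.2023]
tool_rot: [180.0, 0.1, 167.0]
force: [0.2, -0.6, -0.4]
grip_width: 0.0459
```

```bash
python3 held.py small 167 h6
```

```text
t 11.9 pos [ 0.602  -0.1171  0.2023] rot [1.7998e+02 5.0000e-02 1.6699e+02] F [ 0.23 -0.61 -0.38] w 0.0459
side 226
mouth [ 0.6137 -0.1227  0.136 ] tilt 7.7 med 0.0016 mouth-tcp [ 0.0117 -0.0056 -0.0663]
top 1
```

drive_tool --moves "0 0 0.006 0 -0.5; 0 0 0.012 0 -0.5; 0 0 0.018 0 -0.5; 0 0 0.024 0 -0.5; 0 0 0.03 0 -0.5; 0 0 0.034 0 -0.5; 0 0 0.034 0 -0.5; 0 0 0.034 0 -0.5" --grip_force 4

```text
time_s: 12.8
tool_pos: [0.6019, -0.1171, 0.1679]
tool_rot: [180.0, 0.0, 167.0]
force: [-0.5, 0.9, -1.9]
grip_width: 0.0456
```

drive_tool --moves "0 0 0.0005 0 -0.5; 0 0 0.001 0 -0.5; 0 0 0.0015 0 -0.5; 0 0 0.002 0 -0.5; 0 0 0.0025 0 -0.5; 0 0 0.003 0 -0.5; 0 0 0.003 0 -0.5; 0 0 0.003 0 -0.5"

```text
time_s: 13.6
tool_pos: [0.6018, -0.117, 0.1649]
tool_rot: [180.0, -0.0, 167.0]
force: [0.4, -0.0, -1.4]
grip_width: 0.046
```

```bash
python3 held.py small 167 h7
```

```text
t 13.6 pos [ 0.6018 -0.117   0.1649] rot [180.    -0.   166.99] F [ 0.43 -0.01 -1.4 ] w 0.046
side 236
mouth [ 0.6119 -0.1241  0.0899] tilt 5.1 med 0.0017 mouth-tcp [ 0.0101 -0.0071 -0.075 ]
top 3
```

View pics/h7.png

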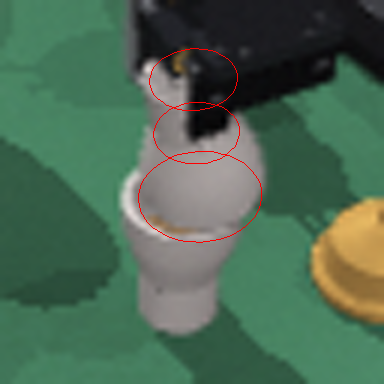

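The cover's mouth (centre px ~(200,200)) sits about 6 mm to the right of the rim below (~(186,190)), which is what the remaining tilt would give. I keep lowering slowly until contact.

drive_tool --moves "0 0 0.0005 0 -0.5; 0 0 0.001 0 -0.5; 0 0 0.0015 0 -0.5; 0 0 0.002 0 -0.5; 0 0 0.0025 0 -0.5; 0 0 0.003 0 -0.5; 0 0 0.003 0 -0.5; 0 0 0.003 0 -0.5" --grip_force 3

```text
time_s: 14.5
tool_pos: [0.6022, -0.117, 0.1623]
tool_rot: [180.0, 0.0, 167.0]
force: [0.7, 0.3, 4.3]
grip_width: 0.0463
```

drive_tool --moves "0 0 0.0005 0 -0.5; 0 0 0.001 0 -0.5; 0 0 0.0015 0 -0.5; 0 0 0.002 0 -0.5; 0 0 0.002 0 -0.5; 0 0 0.002 0 -0.5; 0 0 0.002 0 -0.5; 0 0 0.002 0 -0.5"

```text
time_s: 15.3
tool_pos: [0.6017, -0.117, 0.1598]
tool_rot: [180.0, -0.0, 167.0]
force: [0.7, 0.8, 3.7]
grip_width: 0.0461
```

```bash
python3 held.py small 167 h8
```

```text
t 15.3 pos [ 0.6017 -0.117   0.1598] rot [ 1.8000e+02 -1.0000e-02  1.6699e+02] F [0.65 0.85 3.66] w 0.0461
side 238
mouth [ 0.6104 -0.1242  0.0847] tilt 3.4 med 0.0017 mouth-tcp [ 0.0086 -0.0072 -0.0751]
top 3
```

```bash
cat > pair.py <<'E'
import sys
from plan import *
size,az=sys.argv[1],np.radians(float(sys.argv[2]));ox,oy=float(sys.argv[3]),float(sys.argv[4]);H,r1,r2=G[size]
o=st();name=sys.argv[5]
ims=[]
for c in('side','top'):
    p,d=read_camera(c);W=clean(cloud(c,(p,d))[0],d)
    A=near(W,(ox,oy),.06,.02,H-.008);b=None
    if len(A)>30:
        for _ in range(3):
            b=fit(A,size,True,[ox,oy,0,0,0],(0,1));A=A[res(A,b[0][:3],np.array([0,0,1.]),size,True)<.006]
        print(c,'open',b[0][:2].round(4),len(A))
    P=near(W,(ox,oy),.06,H+.01,2*H-.005 if o['tool_pos'][2]>2*H+.05 else H+.05)
    it=[]
    if len(P)>30:
        best=min((fit(P,size,False,[ox,oy,H,az,t],(0,1,2,4)) for t in(-.05,.02,.1)),key=lambda q:q[1]);x=best[0];n=axis(*x[3:])
        print(c,'cover',x[:3].round(4),'tilt',np.degrees(x[4]).round(1),best[1].round(4),len(P))
        P2=P[res(P,x[:3],n,size,False)<.005];f=fit(P2,size,False,[ox,oy,H,0,0],(0,1));print('  if level at rim height:',f[0][:2].round(4),f[1].round(4))
        it=[(x[:3]+H*n,n,r1),(x[:3],n,r2)]
    q=proj(c,[ox,oy,H])[0]
    ims.append(np.hstack([overlay(p[:,:,::-1].copy(),c,k,q,7,28) for k in([],it)]))
cv2.imwrite(f'pics/{name}.png',np.vstack(ims)[:, :800] if 0 else cv2.resize(np.vstack(ims),(600,600)))
E
python3 pair.py small 167 .6024 -.12 p1
```

```text
t 15.4 pos [ 0.6018 -0.117   0.1598] rot [ 1.8000e+02 -1.0000e-02  1.6699e+02] F [-0.58 -0.34  3.4 ] w 0.0459
side open [ 0.6023 -0.1191] 78
side cover [ 0.6134 -0.1219  0.1015] tilt 7.0 0.0013 168
  if level at rim height: [ 0.6097 -0.1236] 0.0014
```

View pics/p1.png

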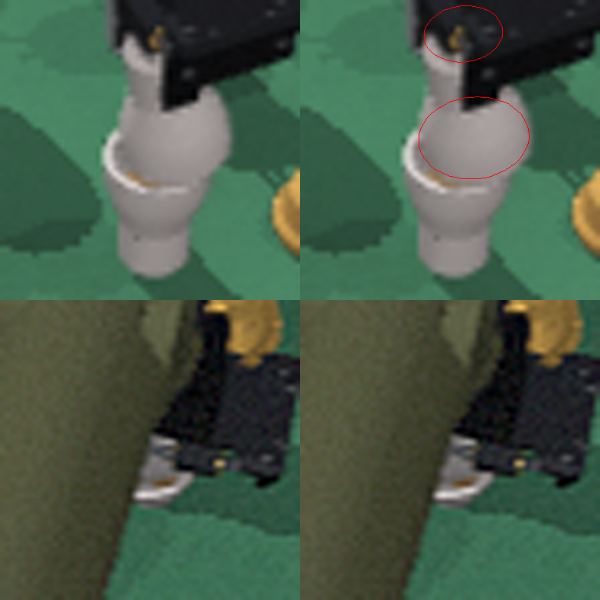

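The cover's low (-x) edge has dipped inside the mouth below, because it is still tilted about 7° and so offset by about 10 mm. I raise it, shift back so the low edge lands on the -x rim, then level it about that contact.

drive_tool --moves "0 0 -0.003 0 -0.5; 0 0 -0.007 0 -0.5; 0 0 -0.011 0 -0.5; 0 0 -0.014 0 -0.5; 0.003 0 -0.014 0 -0.5; 0.007 0 -0.014 0 -0.5; 0.011 0 -0.014 0 -0.5; 0.011 0 -0.014 0 -0.5" --grip_force 5

```text
time_s: 16.3
tool_pos: [0.5903, -0.1144, 0.1738]
tool_rot: [180.0, -0.0, 167.0]
force: [0.7, -0.0, -0.8]
grip_width: 0.0458
```

```bash
python3 pair.py small 167 .6024 -.12 p2
```

```text
t 16.3 pos [ 0.5903 -0.1144  0.1738] rot [ 1.7998e+02 -4.0000e-02  1.6699e+02] F [ 0.65 -0.03 -0.82] w 0.0458
side open [ 0.6032 -0.1202] 66
side cover [ 0.6039 -0.1203  0.1148] tilt 17.0 0.0009 105
  if level at rim height: [ 0.5974 -0.1245] 0.0017
```

```bash
cat > tilt.py <<'E'
import sys
from plan import *
size,az=sys.argv[1],np.radians(float(sys.argv[2]));zmin=float(sys.argv[3]);H,r1,r2=G[size]
o=st();p,d=read_camera('side');W=clean(cloud('side',(p,d))[0],d)
im=p.astype(int);W[(im.min(-1)<95)|(im.max(-1)-im.min(-1)>45)]=np.nan
g=np.array(o['tool_pos'])+[0,0,.019]
P=near(W,g,.075,zmin,g[2]+.035)
def f(q,full=False):
    s,t,b,c=q;n=axis(az,t);lat=np.array([-np.sin(az),np.cos(az),0]);fw=np.array([np.cos(az),np.sin(az),0])
    m=g+lat*b+fw*c-s*n
    return (m,n) if full else np.r_[res(P,m,n,size,False),.3*(b),1.*c]
s=min((least_squares(f,[H-.015,t,0,0],loss='soft_l1',f_scale=.001,x_scale=[.01,.1,.003,.003]) for t in(-.2,0,.2,.4)),key=lambda k:k.cost)
m,n=f(s.x,True);r=f(s.x)[:-2]
print(len(P),'grip->mouth %.4f tilt %.1f lat %.4f fwd %.4f'%(s.x[0],np.degrees(s.x[1]),s.x[2],s.x[3]),'med',np.median(r).round(4),'mouth',m.round(4),'lowest z',(m[2]-r2*abs(np.sin(s.x[1]))).round(4))
if len(sys.argv)>4:
    cv2.imwrite(f'pics/{sys.argv[4]}.png',overlay(p[:,:,::-1].copy(),'side',[(m+H*n,n,r1),(m+(H-.04)*n,n,r1),(m,n,r2)],proj('side',m)[0],8,32))
E
python3 tilt.py small 167 .1 t1
```

```text
t 16.4 pos [ 0.591  -0.1145  0.174 ] rot [1.7999e+02 1.0000e-02 1.6700e+02] F [-0.39 -0.64 -0.29] w 0.0457
230 grip->mouth 0.0875 tilt 6.2 lat 0.0042 fwd -0.0030 med 0.0015 mouth [ 0.6021 -0.1214  0.1059] lowest z 0.1023
```

View pics/t1.png

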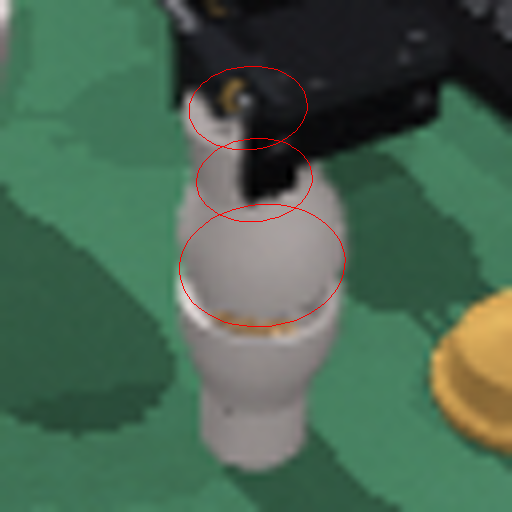

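The tilt reads larger here, about 10–15°; the fits disagree. The low edge now sits above the -x rim (px ~(250,322)), so I lower to contact there.

drive_tool --moves "0.001 0 0.002 0 -0.5; 0.0015 0 0.004 0 -0.5; 0.0015 0 0.006 0 -0.5; 0.0015 0 0.008 0 -0.5; 0.0015 0 0.009 0 -0.5; 0.0015 0 0.0095 0 -0.5; 0.0015 0 0.0095 0 -0.5; 0.0015 0 0.0095 0 -0.5" --grip_force 4

```text
time_s: 17.25
tool_pos: [0.5898, -0.1142, 0.1646]
tool_rot: [180.0, 0.0, 167.0]
force: [0.5, 1.0, -0.9]
grip_width: 0.0461
```

drive_tool --moves "0 0 0.0004 0 -0.5; 0 0 0.0008 0 -0.5; 0 0 0.0012 0 -0.5; 0 0 0.0016 0 -0.5; 0 0 0.002 0 -0.5; 0 0 0.002 0 -0.5; 0 0 0.002 0 -0.5; 0 0 0.002 0 -0.5"

```text
time_s: 18.05
tool_pos: [0.5897, -0.1142, 0.1626]
tool_rot: [180.0, 0.0, 167.0]
force: [-0.1, -0.2, -0.3]
grip_width: 0.0459
```

drive_tool --moves "0 0 0.0004 0 -0.5; 0 0 0.0008 0 -0.5; 0 0 0.0012 0 -0.5; 0 0 0.0016 0 -0.5; 0 0 0.002 0 -0.5; 0 0 0.002 0 -0.5; 0 0 0.002 0 -0.5; 0 0 0.002 0 -0.5"

```text
time_s: 18.85
tool_pos: [0.5896, -0.1142, 0.1604]
tool_rot: [180.0, 0.0, 167.0]
force: [-0.5, -0.4, 0.7]
grip_width: 0.0457
```

```bash
python3 -c "
from plan import *
st()"; python3 pair.py small 167 .6024 -.12 p3
```

```text
t 18.85 pos [ 0.5896 -0.1142  0.1604] rot [180.     0.   166.99] F [-0.51 -0.42  0.74] w 0.0457
t 18.85 pos [ 0.5896 -0.1142  0.1604] rot [180.     0.   166.99] F [-0.51 -0.42  0.74] w 0.0457
side open [ 0.5995 -0.1181] 71
side cover [ 0.5974 -0.119   0.098 ] tilt 3.9 0.0012 169
  if level at rim height: [ 0.595  -0.1203] 0.0012
```

drive_tool --moves "-0.001 0 0.0005 0 -0.5; -0.002 0 0.0007 0 -0.5; -0.003 0 0.001 0 -0.5; -0.004 0 0.0012 0 -0.5; -0.005 0 0.0015 0 -0.5; -0.006 0 0.0018 0 -0.5; -0.006 0 0.002 0 -0.5; -0.006 0 0.002 0 -0.5" --grip_force 3

```text
time_s: 19.75
tool_pos: [0.5957, -0.1156, 0.1586]
tool_rot: [180.0, 0.0, 167.0]
force: [0.8, -0.7, 1.8]
grip_width: 0.0455
```

```bash
python3 pair.py small 167 .6024 -.12 p4
```

```text
t 19.75 pos [ 0.5957 -0.1156  0.1586] rot [1.8000e+02 2.0000e-02 1.6699e+02] F [ 0.79 -0.71  1.82] w 0.0455
side open [ 0.6012 -0.1186] 76
side cover [ 0.5979 -0.1197  0.0942] tilt 0.4 0.001 177
  if level at rim height: [ 0.5971 -0.1204] 0.001
```

View pics/p4.png

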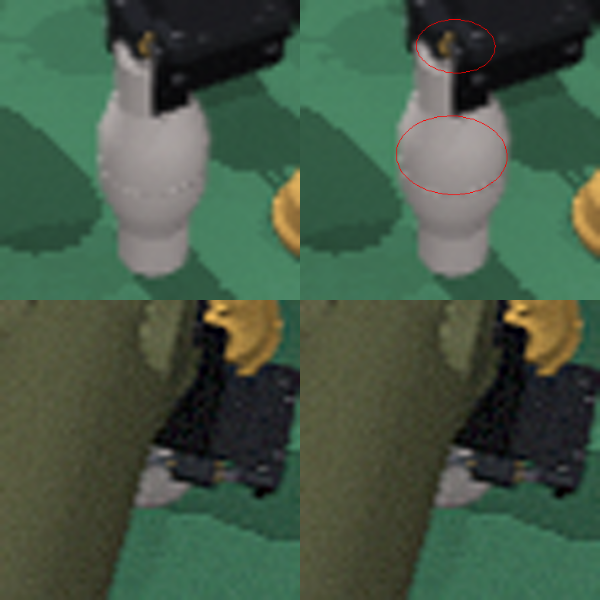

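Level now and the seam is nearly even (px ~(155,190)). The fit still puts the cover 3–4 mm toward -x, so I lift slightly, shift and lower again.

drive_tool --moves "0 0 -0.0015 0 -0.5; 0 0 -0.003 0 -0.5; 0 0 -0.003 0 -0.5; -0.0015 0 -0.003 0 -0.5; -0.003 0 -0.003 0 -0.5; -0.0035 -0.0005 -0.003 0 -0.5; -0.0035 -0.0005 -0.003 0 -0.5; -0.0035 -0.0005 -0.003 0 -0.5" --grip_force 4

```text
time_s: 20.65
tool_pos: [0.5988, -0.1169, 0.1614]
tool_rot: [-180.0, -0.0, 167.0]
force: [-0.3, 0.5, -0.8]
grip_width: 0.0459
```

```bash
python3 pair.py small 167 .6024 -.12 p5;  python3 pair.py small 167 .6024 -.12 p5
```

```text
t 20.65 pos [ 0.5988 -0.1169  0.1614] rot [-1.8000e+02 -1.0000e-02  1.6698e+02] F [-0.27  0.49 -0.76] w 0.0459
side open [ 0.6027 -0.1196] 81
side cover [ 0.6017 -0.1202  0.1002] tilt -0.6 0.0014 178
  if level at rim height: [ 0.6001 -0.1223] 0.0015
t 20.75 pos [ 0.5988 -0.1168  0.1614] rot [180.    -0.   166.99] F [-0.17  0.45 -0.26] w 0.0459
side open [ 0.6038 -0.1201] 71
side cover [ 0.6026 -0.1201  0.101 ] tilt 1.9 0.0014 183
  if level at rim height: [ 0.6002 -0.1222] 0.0015
```

drive_tool --moves "-0.0005 0 0.0005 0 -0.5; -0.0005 0 0.001 0 -0.5; -0.0005 0 0.0014 0 -0.5; -0.0005 0 0.0018 0 -0.5; -0.0005 0 0.0022 0 -0.5; -0.0005 0 0.0025 0 -0.5; -0.0005 0 0.0025 0 -0.5; -0.0005 0 0.0025 0 -0.5" --grip_force 3

```text
time_s: 21.65
tool_pos: [0.5995, -0.117, 0.1592]
tool_rot: [180.0, 0.0, 167.0]
force: [0.1, 0.3, 1.0]
grip_width: 0.0458
```

drive_tool --moves "0 0 0.0002 0 -0.5; 0 0 0.0004 0 -0.5; 0 0 0.0006 0 -0.5; 0 0 0.0008 0 -0.5; 0 0 0.001 0 -0.5; 0 0 0.001 0 -0.5; 0 0 0.001 0 -0.5; 0 0 0.001 0 -0.5"

```text
time_s: 22.45
tool_pos: [0.5995, -0.117, 0.1582]
tool_rot: [180.0, 0.0, 167.0]
force: [0.5, 0.1, 2.2]
grip_width: 0.0461
```

```bash
python3 pair.py small 167 .6024 -.12 p6;  python3 pair.py small 167 .6024 -.12 p6
```

```text
t 22.45 pos [ 0.5995 -0.117   0.1582] rot [1.7999e+02 3.0000e-02 1.6699e+02] F [0.53 0.07 2.17] w 0.0461
side open [ 0.6021 -0.1198] 78
side cover [ 0.6017 -0.1193  0.1002] tilt -1.3 0.0014 182
  if level at rim height: [ 0.6002 -0.1214] 0.0014
t 22.55 pos [ 0.5995 -0.117   0.1582] rot [1.7999e+02 3.0000e-02 1.6698e+02] F [0.77 0.16 2.73] w 0.0461
side open [ 0.6023 -0.1202] 65
side cover [ 0.5998 -0.1195  0.0974] tilt -2.7 0.0013 162
  if level at rim height: [ 0.5994 -0.1212] 0.0014
```

drive_tool --moves "0 0 0 0 0.1; 0 0 0 0 0.15; 0 0 0 0 0.2; 0 0 0 0 0.3; 0 0 0 0 0.5; 0 0 0 0 0.7; 0 0 0 0 0.7; 0 0 0 0 0.7"

```text
time_s: 23.45
tool_pos: [0.5993, -0.1169, 0.158]
tool_rot: [180.0, 0.0, 167.0]
force: [0.0, 0.0, 0.4]
grip_width: 0.0728
```

drive_tool --moves "0 0 -0.005 0 0.7; 0 0 -0.015 0 0.7; 0 0 -0.03 0 0.7; 0 0 -0.045 0 0.7; 0 0 -0.065 0 0.7; 0 0 -0.085 0 0.8; 0 0 -0.1 0 0.9; 0 0 -0.11 0 1"

```text
time_s: 24.25
tool_pos: [0.5999, -0.1172, 0.2704]
tool_rot: [180.0, 0.2, 167.0]
force: [1.0, 0.2, -0.4]
grip_width: 0.0838
```

```bash
python3 pair.py small 167 .6024 -.12 p7;  python3 plan.py .50 -.25 .27 20;python3 plan.py .435 -.37 .20 20
```

```text
t 24.25 pos [ 0.5999 -0.1172  0.2704] rot [1.7997e+02 1.6000e-01 1.6699e+02] F [ 0.95  0.2  -0.41] w 0.0838
side open [ 0.603  -0.1193] 82
side cover [ 0.6031 -0.1191  0.0999] tilt -2.2 0.0012 260
  if level at rim height: [ 0.6029 -0.1204] 0.0017
t 24.35 pos [ 0.6001 -0.1172  0.27  ] rot [179.97   0.18 166.99] F [ 0.97 -0.15  0.04] w 0.086
shift [ 0.0676 -0.1519 -0.0004] turn 147.0 dist 0.166
t 24.35 pos [ 0.6001 -0.1172  0.27  ] rot [179.97   0.18 166.99] F [ 0.97 -0.15  0.04] w 0.086
shift [ 0.1042 -0.2835  0.0695] turn 147.0 dist 0.31
```

View pics/p7.png

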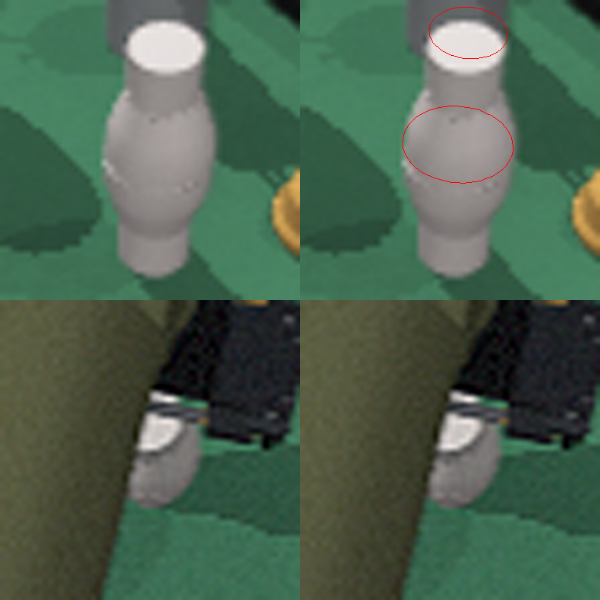

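The small pair stands by itself: the cover's foot is at px (165,47) and the seam at y≈185. On to the large one; I'll check the small pair numerically once the arm is clear.

drive_tool --moves "0.01 -0.02 0 8 1; 0.022 -0.055 0 16 1; 0.036 -0.09 0 24 1; 0.05 -0.13 0 32 1; 0.065 -0.17 0 40 1; 0.08 -0.21 0 48 1; 0.095 -0.25 0 56 1; 0.104 -0.283 0 64 1"

```text
time_s: 25.15
tool_pos: [0.4316, -0.3711, 0.2673]
tool_rot: [-180.0, -0.0, 102.5]
force: [1.2, 0.1, 0.0]
grip_width: 0.087
```

drive_tool --moves "0 0 0 8.3 1; 0 0 0 16.6 1; 0 0 0 24.9 1; 0 0 0 33.2 1; 0 0 0 41.5 1; 0 0 0 49.8 1; 0 0 0 58 1; 0 0 0 66 1"

```text
time_s: 25.95
tool_pos: [0.4338, -0.3689, 0.267]
tool_rot: [-179.9, 0.0, 36.7]
force: [-0.1, 0.6, 0.8]
grip_width: 0.0869
```

```bash
cat > chk.py <<'E'
import sys
from plan import *
size,ox,oy=sys.argv[1],float(sys.argv[2]),float(sys.argv[3]);H,r1,r2=G[size]
for c in('side','top'):
  for _ in range(2):
    p,d=read_camera(c);W=clean(cloud(c,(p,d))[0],d)
    A=near(W,(ox,oy),.06,.015,H-.008);B=near(W,(ox,oy),.06,H+.008,2*H+.03)
    for k in range(3):
        a=fit(A,size,True,[ox,oy,0,0,0],(0,1)) if len(A)>20 else None
        b=min((fit(B,size,False,[ox,oy,H,z,.03],(0,1,2,3,4)) for z in(0,2,4)),key=lambda q:q[1]);f=fit(B,size,False,[ox,oy,H,0,0],(0,1))
        B=B[res(B,b[0][:3],axis(*b[0][3:]),size,False)<.006]
        if a:A=A[res(A,a[0][:3],np.array([0,0,1.]),size,True)<.006]
    T=B[B[:,2]>2*H-.006]
    print(c,'open',a and a[0][:2].round(4),'cover',b[0][:3].round(4),'az,tilt',np.degrees(b[0][3:]).round(1),b[1].round(4),'| level fit',f[0][:2].round(4),f[1].round(4),'| top disc',T.mean(0).round(4),len(T))
E
python3 chk.py small .6024 -.12; python3 plan.py .435 -.37 .20 20
```

```text
side open None cover [ 0.6427 -0.154   0.1187] az,tilt [132.   48.6] 0.0006 | level fit [ 0.604  -0.1202] 0.0014 | top disc [ 0.5912 -0.1109  0.1794] 7
side open None cover [ 0.6317 -0.1482  0.1089] az,tilt [128.5  37.4] 0.0005 | level fit [ 0.6033 -0.1201] 0.0015 | top disc [ 0.5903 -0.1118  0.1806] 7
top open None cover [ 0.6057 -0.1199  0.0911] az,tilt [-260.5    8.1] 0.0016 | level fit [ 0.6047 -0.1165] 0.0019 | top disc [ 0.605  -0.1159  0.1803] 92
top open None cover [ 0.6003 -0.1158  0.09  ] az,tilt [370.4   7.5] 0.0012 | level fit [ 0.6045 -0.1157] 0.0013 | top disc [ 0.6052 -0.1157  0.1794] 88
t 26.15 pos [ 0.4341 -0.369   0.2673] rot [-1.7994e+02  2.0000e-02  3.7180e+01] F [0.51 0.08 0.29] w 0.087
shift [0.0001 0.0015 0.0673] turn 17.2 dist 0.067
```

```bash
python3 - <<'E'
from plan import *
d0=np.load('top0.npy')
W0=cloud('top',(0,d0))[0]
p,d=read_camera('top');W1=cloud('top',(p,d))[0]
def circ3(P):
    s=least_squares(lambda q:np.hypot(P[:,0]-q[0],P[:,1]-q[1])-q[2],[*P[:,:2].mean(0),.03],loss='soft_l1',f_scale=.002);return s.x.round(4)
for nm,c,H in(('small',(.603,-.118),.09),('large',(.588,.103),.105)):
    P=near(W0,c,.055,H-.008,H+.01);print(nm,'rim ring top0',circ3(P),len(P))
P=near(W1,(.604,-.117),.05,.174,.19);print('top disc now',P.mean(0).round(4),'extent mid',((P.max(0)+P.min(0))/2).round(4),len(P))
A=np.c_[P[:,:2]-P[:,:2].mean(0),np.ones(len(P))];s=np.linalg.lstsq(A,P[:,2],rcond=None)[0];print('slope deg',np.degrees(s[:2]).round(2),s[2].round(4))
E
```

```text
small rim ring top0 [ 0.6062 -0.1149  0.0307] 98
large rim ring top0 [0.5894 0.1055 0.0408] 132
top disc now [ 0.6064 -0.1156  0.1798] extent mid [ 0.606  -0.1164  0.1804] 130
slope deg [-1.04 -0.65] 0.1798
```

drive_tool --moves "0 0.0015 0.005 8 1; 0 0.0015 0.015 16 1; 0 0.0015 0.03 17.2 1; 0 0.0015 0.045 17.2 1; 0 0.0015 0.06 17.2 1; 0 0.0015 0.067 17.2 1; 0 0.0015 0.067 17.2 1; 0 0.0015 0.067 17.2 1" --grip_force 6

```text
time_s: 27.0
tool_pos: [0.4352, -0.3707, 0.2011]
tool_rot: [180.0, -0.0, 19.8]
force: [1.2, 0.6, 0.8]
grip_width: 0.0868
```

The small pair checks out in the top view: the disc is at (0.606,-0.116) against the rim at (0.606,-0.115), height 0.180, slope about 1°. Now I grasp the large cover.

```bash
python3 plan.py .429 -.369 .106 19.7
```

```text
t 27.0 pos [ 0.4352 -0.3707  0.2011] rot [179.98  -0.    19.81] F [1.15 0.64 0.77] w 0.0868
shift [-0.0053 -0.0037  0.0951] turn 0.1 dist 0.095
```

drive_tool --moves "-0.003 -0.002 0.01 0 1; -0.005 -0.0035 0.025 0 1; -0.005 -0.0035 0.04 0 1; -0.005 -0.0035 0.055 0 1; -0.005 -0.0035 0.07 0 1; -0.005 -0.0035 0.085 0 1; -0.005 -0.0035 0.094 0 1; -0.005 -0.0035 0.095 0 1"

```text
time_s: 27.8
tool_pos: [0.4285, -0.3683, 0.1043]
tool_rot: [-179.9, 0.1, 19.8]
force: [0.1, 0.4, 0.1]
grip_width: 0.0869
```

drive_tool --moves "0 0 0 0 0.8; 0 0 0 0 0.6; 0 0 0 0 0.5; 0 0 0 0 0.4; 0 0 0 0 0.2; 0 0 0 0 0; 0 0 0 0 0; 0 0 0 0 0" --grip_force 6

```text
time_s: 28.6
tool_pos: [0.4294, -0.3693, 0.1063]
tool_rot: [180.0, -0.0, 19.8]
force: [-0.1, -0.9, 2.4]
grip_width: 0.0599
```

drive_tool --moves "0 0 -0.005 0 0; 0 0 -0.015 0 0; 0 0 -0.03 0 0; 0 0 -0.045 0 0; 0 0 -0.06 0 0; 0 0 -0.075 0 0; 0 0 -0.085 0 0; 0 0 -0.09 0 0"

```text
time_s: 29.4
tool_pos: [0.4297, -0.3692, 0.1975]
tool_rot: [179.9, -0.1, 19.8]
force: [-0.4, -0.1, -1.6]
grip_width: 0.06
```

drive_tool --moves "0 0 0 0 0; 0 0 0 0 0; 0 0 0 0 0; 0 0 0 0 0; 0 0 0 0 0; 0 0 0 0 0; 0 0 0 0 0; 0 0 0 0 0" --grip_force 4

```text
time_s: 30.2
tool_pos: [0.4292, -0.3688, 0.1959]
tool_rot: [-180.0, 0.0, 19.8]
force: [-0.5, -0.3, -1.1]
grip_width: 0.0598
```

```bash
python3 held.py large 199.7 L1; python3 tilt.py large 199.7 .09
```

```text
t 30.2 pos [ 0.4292 -0.3688  0.1959] rot [-179.99    0.     19.79] F [-0.5  -0.33 -1.14] w 0.0598
side 187
mouth [ 0.4575 -0.3594  0.1442] tilt 20.6 med 0.0007 mouth-tcp [ 0.0283  0.0095 -0.0517]
top 27
t 30.3 pos [ 0.4293 -0.3689  0.196 ] rot [ 1.800e+02 -1.000e-02  1.979e+01] F [ 0.01  0.47 -1.63] w 0.0599
422 grip->mouth 0.0944 tilt 20.9 lat 0.0037 fwd 0.0001 med 0.0011 mouth [ 0.4621 -0.3611  0.1268] lowest z 0.1111
```

drive_tool --moves "0.03 0 0 0 0; 0 0 0 0 0; 0.03 0 0 0 0; 0 0 0 0 0; 0 0 0 0 0; 0 0 0 0 0; 0 0 0 0 0; 0 0 0 0 0" --grip_force 3.5

```text
time_s: 31.15
tool_pos: [0.4299, -0.3685, 0.196]
tool_rot: [180.0, -0.0, 19.8]
force: [0.4, -0.2, -1.6]
grip_width: 0.0598
```

```bash
python3 held.py large 199.7 L2; python3 tilt.py large 199.7 .09
```

```text
t 31.15 pos [ 0.4299 -0.3685  0.196 ] rot [ 1.800e+02 -2.000e-02  1.983e+01] F [ 0.43 -0.21 -1.62] w 0.0598
side 538
mouth [ 0.4231 -0.3717  0.1257] tilt -5.7 med 0.0012 mouth-tcp [-0.0068 -0.0032 -0.0703]
top 0
t 31.25 pos [ 0.4297 -0.3686  0.1959] rot [ 1.800e+02 -1.000e-02  1.983e+01] F [ 0.35  0.6  -1.65] w 0.0598
804 grip->mouth 0.0995 tilt -8.4 lat 0.0010 fwd -0.0025 med 0.0012 mouth [ 0.4187 -0.3735  0.1166] lowest z 0.1101
```

drive_tool --moves "0.018 0 0 0 0; 0 0 0 0 0; 0 0 0 0 0; 0 0 0 0 0; 0 0 0 0 0; 0 0 0 0 0; 0 0 0 0 0; 0 0 0 0 0"

```text
time_s: 32.1
tool_pos: [0.4294, -0.3688, 0.1959]
tool_rot: [-180.0, -0.0, 19.8]
force: [0.4, 0.4, -1.3]
grip_width: 0.0596
```

```bash
python3 held.py large 199.7 L3; python3 tilt.py large 199.7 .09
```

```text
t 32.1 pos [ 0.4294 -0.3688  0.1959] rot [-1.80e+02 -1.00e-02  1.98e+01] F [ 0.38  0.44 -1.35] w 0.0596
side 467
mouth [ 0.4339 -0.368   0.1248] tilt 1.7 med 0.0011 mouth-tcp [ 0.0045  0.0007 -0.0711]
top 0
t 32.2 pos [ 0.4294 -0.3688  0.196 ] rot [ 1.800e+02 -1.000e-02  1.979e+01] F [ 0.94  0.38 -1.21] w 0.0599
713 grip->mouth 0.1007 tilt 0.1 lat 0.0015 fwd -0.0016 med 0.0012 mouth [ 0.4315 -0.3697  0.1143] lowest z 0.1142
```

```bash
python3 plan.py .455 -.10 .245 19.8; python3 plan.py .583 .1035 .245 19.8
```

```text
t 32.25 pos [ 0.4293 -0.3688  0.1959] rot [-1.800e+02 -1.000e-02  1.979e+01] F [-0.66 -0.51 -1.63] w 0.0598
shift [ 0.1152 -0.2443 -0.049 ] turn -0.0 dist 0.274
t 32.25 pos [ 0.4293 -0.3688  0.1959] rot [-1.800e+02 -1.000e-02  1.979e+01] F [-0.66 -0.51 -1.63] w 0.0598
shift [ 0.3045 -0.3924 -0.049 ] turn -0.0 dist 0.499
```

drive_tool --moves "0 0 -0.01 0 0; 0 0 -0.025 0 0; 0.002 -0.005 -0.04 0 0; 0.008 -0.017 -0.049 0 0; 0.017 -0.036 -0.049 0 0; 0.028 -0.06 -0.049 0 0; 0.041 -0.087 -0.049 0 0; 0.055 -0.117 -0.049 0 0" --grip_force 8

```text
time_s: 33.05
tool_pos: [0.4416, -0.2397, 0.2466]
tool_rot: [179.9, -0.1, 19.7]
force: [0.3, 0.2, -1.4]
grip_width: 0.0595
```

drive_tool --moves "0.014 -0.03 0 0 0; 0.028 -0.06 0 0 0; 0.042 -0.09 0 0 0; 0.059 -0.117 0 0 0; 0.079 -0.14 0 0 0; 0.102 -0.16 0 0 0; 0.127 -0.18 0 0 0; 0.152 -0.2 0 0 0"

```text
time_s: 33.85
tool_pos: [0.5176, 0.0008, 0.2469]
tool_rot: [180.0, -0.2, 19.8]
force: [0.9, -0.4, -1.1]
grip_width: 0.0598
```

drive_tool --moves "0.025 -0.02 0 0 0; 0.048 -0.038 0 0 0; 0.068 -0.053 0 0 0; 0.083 -0.065 0 0 0; 0.093 -0.072 0 0 0; 0.097 -0.075 0 0 0; 0.0975 -0.0755 0 0 0; 0.0975 -0.0755 0 0 0"

```text
time_s: 34.65
tool_pos: [0.5827, 0.1023, 0.2452]
tool_rot: [180.0, 0.0, 19.7]
force: [0.6, -0.7, -1.4]
grip_width: 0.0597
```

```bash
python3 held.py large 199.7 L4; python3 tilt.py large 199.7 .135
```

```text
t 34.65 pos [0.5827 0.1023 0.2452] rot [1.7998e+02 1.0000e-02 1.9700e+01] F [ 0.64 -0.75 -1.4 ] w 0.0597
side 364
mouth [0.5879 0.1026 0.1718] tilt 2.9 med 0.0018 mouth-tcp [ 0.0053  0.0003 -0.0734]
top 55
mouth [0.5903 0.1065 0.1795] tilt 0.2 med 0.0009 mouth-tcp [ 0.0077  0.0042 -0.0657]
t 34.75 pos [0.5826 0.1022 0.2452] rot [180.    -0.    19.69] F [-0.82 -0.34 -1.35] w 0.0599
558 grip->mouth 0.1005 tilt 0.8 lat 0.0024 fwd -0.0018 med 0.0014 mouth [0.5865 0.101  0.1637] lowest z 0.1631
```

drive_tool --moves "-0.001 0 0.005 0 0; -0.0018 0.0004 0.015 0 0; -0.0018 0.0004 0.025 0 0; -0.0018 0.0004 0.035 0 0; -0.0018 0.0004 0.043 0 0; -0.0018 0.0004 0.049 0 0; -0.0018 0.0004 0.052 0 0; -0.0018 0.0004 0.052 0 0"

```text
time_s: 35.6
tool_pos: [0.5812, 0.1026, 0.1925]
tool_rot: [180.0, 0.0, 19.8]
force: [-0.3, 0.5, -1.2]
grip_width: 0.06
```

```bash
python3 pair.py large 199.7 .5854 .1004 q1; python3 pair.py large 199.7 .5854 .1004 q1; python3 tilt.py large 199.7 .117
```

```text
t 35.6 pos [0.5812 0.1026 0.1925] rot [1.800e+02 4.000e-02 1.979e+01] F [-0.32  0.46 -1.18] w 0.06
side open [0.586  0.0999] 143
side cover [0.5872 0.1033 0.1214] tilt 6.6 0.0013 175
  if level at rim height: [0.5843 0.0994] 0.0015
t 35.7 pos [0.5816 0.1026 0.1933] rot [ 1.800e+02 -4.000e-02  1.978e+01] F [ 0.53 -0.01 -1.  ] w 0.0597
side open [0.5851 0.0999] 137
side cover [0.5882 0.1038 0.1215] tilt 11.2 0.0015 176
  if level at rim height: [0.5839 0.0997] 0.0019
t 35.8 pos [0.5817 0.1026 0.1935] rot [ 1.800e+02 -6.000e-02  1.979e+01] F [-0.37 -0.25 -1.44] w 0.0596
491 grip->mouth 0.1005 tilt 0.6 lat 0.0027 fwd -0.0015 med 0.0018 mouth [0.5851 0.101  0.1121] lowest z 0.1116
```

drive_tool --moves "0 0 0.003 0 0; 0 0 0.006 0 0; 0 0 0.008 0 0; 0 0 0.01 0 0; 0 0 0.0105 0 0; 0 0 0.011 0 0; 0 0 0.011 0 0; 0 0 0.011 0 0" --grip_force 4

```text
time_s: 36.65
tool_pos: [0.5831, 0.1031, 0.1838]
tool_rot: [180.0, -0.3, 19.8]
force: [1.5, 1.5, 6.0]
grip_width: 0.0598
```

drive_tool --moves "0 0 0.0004 0 0; 0 0 0.0008 0 0; 0 0 0.0012 0 0; 0 0 0.0016 0 0; 0 0 0.002 0 0; 0 0 0.002 0 0; 0 0 0.002 0 0; 0 0 0.002 0 0"

```text
time_s: 37.45
tool_pos: [0.5832, 0.1031, 0.1819]
tool_rot: [180.0, -0.3, 19.8]
force: [1.0, 0.5, 5.4]
grip_width: 0.0598
```

```bash
python3 pair.py large 199.7 .5854 .1004 q2; python3 pair.py large 199.7 .5854 .1004 q2; python3 tilt.py large 199.7 .117
```

```text
t 37.45 pos [0.5832 0.1031 0.1819] rot [180.    -0.29  19.8 ] F [0.99 0.5  5.37] w 0.0598
side open [0.5849 0.0996] 120
side cover [0.587  0.1038 0.1178] tilt 3.7 0.0016 210
  if level at rim height: [0.5844 0.101 ] 0.0017
t 37.55 pos [0.5832 0.1031 0.1819] rot [180.    -0.29  19.8 ] F [0.78 1.32 6.61] w 0.0599
side open [0.5841 0.1   ] 125
side cover [0.5869 0.1036 0.1185] tilt 3.2 0.0017 196
  if level at rim height: [0.5843 0.1008] 0.0017
t 37.65 pos [0.5832 0.1031 0.1819] rot [180.    -0.29  19.8 ] F [1.45 1.45 5.29] w 0.0598
471 grip->mouth 0.0960 tilt -3.0 lat 0.0022 fwd -0.0039 med 0.0017 mouth [0.5828 0.1007 0.105 ] lowest z 0.1027
```

View pics/q2.png

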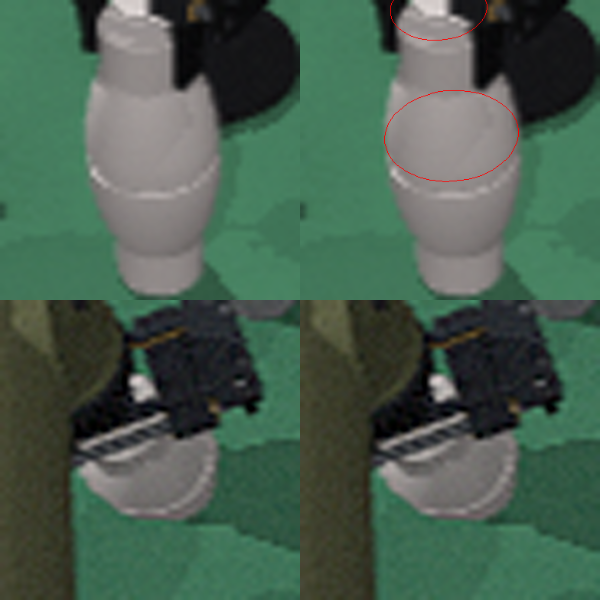

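Seated: the seam is continuous and even (px ~(152,185) side, arc in top). I press less before letting go.

drive_tool --moves "0 0 -0.0003 0 0; 0 0 -0.0006 0 0; 0 0 -0.0008 0 0; 0 0 -0.0008 0 0; 0 0 -0.0008 0 0; 0 0 -0.0008 0 0; 0 0 -0.0008 0 0; 0 0 -0.0008 0 0" --grip_force 3

```text
time_s: 38.5
tool_pos: [0.5814, 0.1025, 0.1807]
tool_rot: [180.0, -0.0, 19.8]
force: [1.7, 0.5, 3.7]
grip_width: 0.0597
```

```bash
python3 pair.py large 199.7 .5854 .1004 q3
```

```text
t 38.5 pos [0.5814 0.1025 0.1807] rot [180.    -0.    19.78] F [1.72 0.52 3.66] w 0.0597
side open [0.5836 0.1001] 113
side cover [0.5861 0.1034 0.1185] tilt 3.9 0.0017 201
  if level at rim height: [0.5835 0.1003] 0.0017
```

drive_tool --moves "0 0 -0.0003 0 0; 0 0 -0.0005 0 0; 0 0 -0.0005 0 0.4; 0 0 -0.0005 0 0.5; 0 0 -0.0005 0 0.7; 0 0 -0.0005 0 1; 0 0 -0.0005 0 1; 0 0 -0.0005 0 1"

```text
time_s: 39.4
tool_pos: [0.5813, 0.1026, 0.1812]
tool_rot: [-180.0, 0.0, 19.8]
force: [0.5, -0.1, -0.1]
grip_width: 0.0849
```

drive_tool --moves "0 0 -0.005 0 1; 0 0 -0.015 0 1; 0 0 -0.03 0 1; 0 0 -0.045 0 1; 0 0 -0.06 0 1; 0 0 -0.075 0 1; 0 0 -0.085 0 1; 0 0 -0.09 0 1"

```text
time_s: 40.2
tool_pos: [0.5819, 0.1026, 0.2729]
tool_rot: [180.0, -0.1, 19.8]
force: [0.3, -0.2, -0.0]
grip_width: 0.0874
```

```bash
python3 pair.py large 199.7 .5854 .1004 q4; python3 plan.py .40 .40 .28 19.8
```

```text
t 40.2 pos [0.5819 0.1026 0.2729] rot [ 1.800e+02 -1.200e-01  1.979e+01] F [ 0.33 -0.17 -0.01] w 0.0874
side open [0.5857 0.0998] 144
side cover [0.5873 0.1037 0.1157] tilt -1.8 0.0016 403
  if level at rim height: [0.5872 0.1026] 0.0019
top cover [0.585  0.1037 0.0999] tilt -4.4 0.0015 80
  if level at rim height: [0.5895 0.1058] 0.0015
t 40.3 pos [0.5816 0.1026 0.272 ] rot [ 1.800e+02 -6.000e-02  1.979e+01] F [ 1.07  0.3  -0.54] w 0.0873
shift [-0.0702 -0.3413 -0.0081] turn -0.0 dist 0.349
```

drive_tool --moves "0 -0.02 -0.01 0 1; -0.01 -0.06 -0.01 0 1; -0.02 -0.1 -0.01 0 1; -0.03 -0.145 -0.01 0 1; -0.04 -0.19 -0.01 0 1; -0.05 -0.235 -0.01 0 1; -0.058 -0.27 -0.01 0 1; -0.06 -0.29 -0.01 0 1"

```text
time_s: 41.1
tool_pos: [0.4233, 0.3584, 0.2802]
tool_rot: [-180.0, 0.1, 20.1]
force: [-0.2, -1.0, -0.4]
grip_width: 0.0869
```

```bash
cat > fin.py <<'E'
from plan import *
st();W0={c:cloud(c,(0,np.load(f'{c}0.npy')))[0] for c in('top','side')};W1={c:cloud(c)[0] for c in('top','side')}
for size,c,rim in(('small',(.604,-.117),(.6062,-.1149)),('large',(.588,.103),(.5894,.1055))):
    H=G[size][0];P=near(W1['top'],c,.05,2*H-.008,2*H+.012)
    A=np.c_[P[:,:2]-P[:,:2].mean(0),np.ones(len(P))];s=np.linalg.lstsq(A,P[:,2],rcond=None)[0]
    print(size,'disc',P.mean(0).round(4),'mid',((P.max(0)+P.min(0))/2)[:2].round(4),'slope',np.degrees(s[:2]).round(1),len(P),'rim0',rim)
    for nm,W in(('before',W0['side']),('after',W1['side'])):
        B=near(clean(W,np.where(np.isfinite(W[...,2]),W[...,2],0).astype(np.float32)) if 0 else W,c,.06,.015,H-.03)
        for _ in range(3):
            b=fit(B,size,True,[*c,0,0,0],(0,1));B=B[res(B,b[0][:3],np.array([0,0,1.]),size,True)<.006]
        print('  open side',nm,b[0][:2].round(4),len(B))
E
python3 fin.py
```

```text
t 41.1 pos [0.4233 0.3584 0.2802] rot [-1.7996e+02  1.3000e-01  2.0100e+01] F [-0.21 -0.97 -0.42] w 0.0869
small disc [ 0.6062 -0.116   0.1797] mid [ 0.6062 -0.1163] slope [ 0.7 -1.4] 138 rim0 (0.6062, -0.1149)
  open side before [ 0.6035 -0.1192] 120
  open side after [ 0.6035 -0.1189] 95
large disc [0.591  0.1079 0.2099] mid [0.5914 0.1077] slope [ 0.4 -0.9] 247 rim0 (0.5894, 0.1055)
  open side before [0.5854 0.1008] 233
  open side after [0.5851 0.1004] 164
```

Both pairs stand and are level. The depth fits hint that the large cover may be about 3 mm off-centre, so I cross-check with silhouettes.

```bash
cat > sil.py <<'E'
from plan import *
S=6
def blob(img,cam,c,H):   # soft non-green mask, upsampled
    u,v=proj(cam,[*c,H])[0].astype(int);x0,y0=u-32,v-40
    cr=cv2.resize(img[y0:y0+80,x0:x0+64].astype(np.float32),None,fx=S,fy=S,interpolation=cv2.INTER_LINEAR)
    r,g,b=cr[...,2],cr[...,1],cr[...,0];return ((r/(g+1)>.72)&(b/(g+1)>.78)),x0,y0
def ren(cam,shape,x0,y0,secs):
    m=np.zeros(shape,np.uint8)
    for (c1,ra),(c2,rb) in zip(secs[:-1],secs[1:]):
        z=np.array([0,0,1.]);q=np.vstack([proj(cam,circ(np.array(c1),z,ra)),proj(cam,circ(np.array(c2),z,rb))])
        q=((q-[x0,y0]+.5)*S-.5).astype(np.float32);cv2.fillConvexPoly(m,cv2.convexHull(q).round().astype(np.int32),1)
    return m.astype(bool)
def secs(size,o,d=None):
    H,r1,r2=G[size];x,y=o;a=[((x,y,0),r1),((x,y,.04),r1),((x,y,H),r2)]
    if d is None:return a,None
    x+=d[0];y+=d[1];return a,[((x,y,H),r2),((x,y,2*H-.04),r1),((x,y,2*H),r1)]
from scipy.optimize import minimize
for size,c0 in(('small',(.604,-.117)),('large',(.587,.103))):
    H=G[size][0];tot={}
    for cam in('side','top'):
        p,_=read_camera(cam);A=cv2.imread(f'pics/{cam}0.png');B=p[:,:,::-1]
        def cost(img,o,d):
            m,x0,y0=blob(img,cam,c0,H);a,b=secs(size,o,d);r=ren(cam,m.shape,x0,y0,a)
            if b:r|=ren(cam,m.shape,x0,y0,b)
            k=cv2.dilate(r.astype(np.uint8),np.ones((25,25)))>0
            return (m^r)[k].sum()/S**2
        o=minimize(lambda q:cost(A,q,None),c0,method='Nelder-Mead',options=dict(initial_simplex=np.array(c0)+[[0,0],[.006,0],[0,.006]]))
        f=lambda q:cost(B,o.x,q)
        s=[minimize(f,(0,0),method='Nelder-Mead',options=dict(initial_simplex=np.array(z))) for z in([[0,0],[.006,0],[0,.006]],[[0,0],[-.006,0],[0,-.006]])]
        b=min(s,key=lambda q:q.fun);print(size,cam,'open',o.x.round(4),round(o.fun,1),'cover offset mm',(b.x*1e3).round(1),round(b.fun,1),'at 0:',round(f((0,0)),1))
E
python3 sil.py; python3 fin.py | grep disc
```

```text
small side open [ 0.6048 -0.1189] 41.4 cover offset mm [2.3 0.2] 105.7 at 0: 112.5
small top open [ 0.607  -0.1161] 96.8 cover offset mm [ 0.8 -2.6] 20.1 at 0: 28.7
large side open [0.5871 0.1015] 95.1 cover offset mm [1.9 5.2] 114.2 at 0: 137.0
large top open [0.5899 0.1048] 112.4 cover offset mm [2.3 3.3] 34.9 at 0: 57.3
small disc [ 0.6061 -0.1158  0.18  ] mid [ 0.6059 -0.1163] slope [1.  0.2] 139 rim0 (0.6062, -0.1149)
large disc [0.5909 0.1077 0.2096] mid [0.5911 0.1076] slope [ 1.  -1.2] 247 rim0 (0.5894, 0.1055)
```

Three independent estimates agree on about (+2,+3) mm for the large cover, so I regrip it, lift it slightly and shift it.

```bash
python3 plan.py .582 .103 .272 19.8
```

```text
t 41.5 pos [0.4278 0.3535 0.2813] rot [179.98  -0.    19.62] F [0.16 0.5  0.38] w 0.087
shift [0.0612 0.2877 0.0094] turn -0.2 dist 0.294
```

drive_tool --moves "0.006 0.03 0 0 1; 0.015 0.07 0 0 1; 0.025 0.115 0 0 1; 0.035 0.16 0 0 1; 0.045 0.205 0.002 0 1; 0.054 0.25 0.005 0 1; 0.06 0.278 0.008 0 1; 0.0612 0.2877 0.0094 -0.2 1"

```text
time_s: 42.3
tool_pos: [0.5831, 0.0993, 0.2718]
tool_rot: [179.9, 0.0, 19.5]
force: [-0.5, -0.4, 1.0]
grip_width: 0.0871
```

drive_tool --moves "0 0 0.002 0 1; 0 0 0.006 0 1; 0 0 0.012 0 1; 0 0 0.02 0 1; 0 0 0.02 0 1; 0 0 0.02 0 1; 0 0 0.02 0 1; 0 0 0.02 0 1"

```text
time_s: 43.1
tool_pos: [0.5818, 0.1052, 0.2522]
tool_rot: [-180.0, -0.0, 20.0]
force: [-0.3, 0.0, -0.6]
grip_width: 0.0868
```

```bash
python3 plan.py .583 .104 .184 19.8
```

```text
t 43.1 pos [0.5818 0.1052 0.2522] rot [-1.800e+02 -4.000e-02  1.999e+01] F [-0.33  0.   -0.65] w 0.0868
shift [0.0006 0.0015 0.0682] turn 0.2 dist 0.068
```

drive_tool --moves "0.0008 0 0.01 0 1; 0.001 0 0.022 0 1; 0.001 0 0.036 0 1; 0.001 0 0.05 0 1; 0.001 0 0.06 0 1; 0.001 0 0.067 0 1; 0.001 0 0.068 0 1; 0.001 0 0.068 0 0.8" --grip_force 5

```text
time_s: 43.9
tool_pos: [0.5827, 0.1054, 0.1839]
tool_rot: [180.0, -0.0, 20.0]
force: [-0.5, -0.3, 0.3]
grip_width: 0.0838
```

drive_tool --moves "0 0 0 0 0.65; 0 0 0 0 0.55; 0 0 0 0 0.45; 0 0 0 0 0.4; 0 0 0 0 0.35; 0 0 0 0 0.2; 0 0 0 0 0; 0 0 0 0 0"

```text
time_s: 44.7
tool_pos: [0.583, 0.1051, 0.1842]
tool_rot: [180.0, -0.0, 20.0]
force: [0.3, -1.7, 1.8]
grip_width: 0.0596
```

drive_tool --moves "0 0 -0.001 0 0; 0 0 -0.002 0 0; 0 0 -0.003 0 0; 0 0 -0.004 0 0; 0 0 -0.004 0 0; 0 0 -0.004 0 0; 0 0 -0.004 0 0; 0 0 -0.004 0 0"

```text
time_s: 45.5
tool_pos: [0.5826, 0.1055, 0.1878]
tool_rot: [-180.0, -0.0, 20.0]
force: [0.8, 0.5, -1.0]
grip_width: 0.0599
```

```bash
python3 pair.py large 199.7 .5854 .1004 q5; python3 pair.py large 199.7 .5854 .1004 q5
```

```text
t 45.5 pos [0.5826 0.1055 0.1878] rot [-180.     -0.     19.99] F [ 0.8   0.52 -0.97] w 0.0599
side open [0.5854 0.1   ] 132
side cover [0.5876 0.1051 0.1179] tilt 3.6 0.0015 201
  if level at rim height: [0.5849 0.1024] 0.0016
t 45.6 pos [0.5826 0.1055 0.1878] rot [-180.     -0.     19.99] F [ 0.23 -0.12 -2.02] w 0.0597
side open [0.5857 0.1   ] 132
side cover [0.5873 0.1057 0.1193] tilt 3.4 0.0014 201
  if level at rim height: [0.5845 0.1027] 0.0015
```

drive_tool --moves "-0.0013 0.0011 0 0 0; -0.0027 0.0022 0 0 0; -0.0027 0.0022 0.001 0 0; -0.0027 0.0022 0.002 0 0; -0.0027 0.0022 0.0028 0 0; -0.0027 0.0022 0.0034 0 0; -0.0027 0.0022 0.0034 0 0; -0.0027 0.0022 0.0034 0 0" --grip_force 4

```text
time_s: 46.5
tool_pos: [0.5809, 0.1025, 0.1845]
tool_rot: [-180.0, -0.0, 20.0]
force: [-0.7, -0.0, -0.7]
grip_width: 0.0604
```

drive_tool --moves "0 0 0.0003 0 0; 0 0 0.0006 0 0; 0 0 0.0008 0 0; 0 0 0.0008 0 0; 0 0 0.0008 0 0; 0 0 0.0008 0 0; 0 0 0.0008 0 0; 0 0 0.0008 0 0"

```text
time_s: 47.3
tool_pos: [0.581, 0.1024, 0.1839]
tool_rot: [180.0, -0.0, 20.0]
force: [0.2, 0.0, 3.5]
grip_width: 0.0598
```

```bash
python3 pair.py large 199.7 .5854 .1004 q6
```

```text
t 47.3 pos [0.581  0.1024 0.1839] rot [ 1.7999e+02 -3.0000e-02  1.9980e+01] F [0.17 0.04 3.53] w 0.0598
side open [0.5855 0.1003] 130
side cover [0.585  0.1027 0.1158] tilt 0.1 0.0016 196
  if level at rim height: [0.5833 0.1006] 0.0015
```

Resting (contact felt). I ease off and release.

drive_tool --moves "0 0 -0.0003 0 0; 0 0 -0.0003 0 0; 0 0 -0.0003 0 0.38; 0 0 -0.0003 0 0.42; 0 0 -0.0003 0 0.5; 0 0 -0.0003 0 0.7; 0 0 -0.0003 0 1; 0 0 -0.0003 0 1" --grip_force 3

```text
time_s: 48.2
tool_pos: [0.5807, 0.1027, 0.1838]
tool_rot: [-180.0, 0.0, 20.0]
force: [-0.6, 0.0, 0.4]
grip_width: 0.0814
```

drive_tool --moves "0 0 -0.005 0 1; 0 0 -0.015 0 1; 0 0 -0.03 0 1; 0 0 -0.045 0 1; 0 0 -0.06 0 1; 0 0 -0.075 0 1; 0 0 -0.088 0 1; 0 0 -0.095 0 1"

```text
time_s: 49.0
tool_pos: [0.5814, 0.1025, 0.2809]
tool_rot: [180.0, -0.1, 20.0]
force: [0.3, -1.1, -0.5]
grip_width: 0.0869
```

drive_tool --moves "0 -0.02 -0.01 0 1; -0.01 -0.06 -0.01 0 1; -0.02 -0.1 -0.01 0 1; -0.03 -0.145 -0.01 0 1; -0.04 -0.19 -0.01 0 1; -0.05 -0.235 -0.01 0 1; -0.058 -0.27 -0.01 0 1; -0.06 -0.29 -0.01 0 1"

```text
time_s: 49.8
tool_pos: [0.4221, 0.3579, 0.2889]
tool_rot: [-179.9, 0.1, 20.3]
force: [-0.2, 0.2, 0.0]
grip_width: 0.0867
```

```bash
python3 fin.py; python3 sil.py
```

```text
t 49.8 pos [0.4221 0.3579 0.2889] rot [-1.7993e+02  7.0000e-02  2.0300e+01] F [-0.15  0.18  0.01] w 0.0867
small disc [ 0.6064 -0.1159  0.1794] mid [ 0.6058 -0.1164] slope [ 2.6 -0.3] 138 rim0 (0.6062, -0.1149)
  open side before [ 0.6035 -0.1192] 120
  open side after [ 0.6035 -0.1184] 91
large disc [0.5882 0.106  0.2096] mid [0.5883 0.1069] slope [-0.2  1. ] 246 rim0 (0.5894, 0.1055)
  open side before [0.5854 0.1008] 233
  open side after [0.5856 0.1005] 157
small side open [ 0.6048 -0.1189] 41.4 cover offset mm [11.2 10.3] 100.8 at 0: 112.1
small top open [ 0.607  -0.1161] 96.8 cover offset mm [ 0.7 -2.5] 20.7 at 0: 29.2
large side open [0.5871 0.1015] 95.1 cover offset mm [-0.8  3.3] 113.1 at 0: 134.9
large top open [0.5899 0.1048] 112.4 cover offset mm [-1.1  1.5] 30.0 at 0: 40.6
```

```bash
python3 -c "
from cell import *
print(sign_off(), get_obs()['time_s'])"
```

```text
the job is handed in; nothing more can be done
the job is handed in; nothing more can be done
```

Both loose white beakers are off their stands and sit mouth down on the standing beakers of the same size, and I have handed the job in. The robot clock read about 50 s at my last check, under the 64 s limit, with the gripper open and clear of both pairs.

**Height and level:** In the last top-camera depth the covers' tops are at 0.180 m (small) and 0.210 m (large), which are the expected heights. The measured slopes are mostly about 1°, with one noisy reading of 2.6° on the small pair.

**Centring:**
- **Small pair:** the cover is within about 1 mm of the rim below by depth. The top-camera outline check said about 2.6 mm. The side-camera outline fit for it ran off to an implausible offset, so I discarded it.
- **Large pair:** I first set the cover about 3 mm off-centre, so I regripped it, lifted it about 4 mm and set it down again. It is now about 1–2 mm off by depth and the top-camera outline. The side-camera outline still gives about 3 mm.

**Standing beakers:** both measure within 1 mm of where they started.

**Handling:**
- **Small cover:** on its first try it was still tilted and its low edge dipped inside the mouth below, at about 4 N of contact. I raised it, levelled it on the rim and set it down again.
- **Large cover:** its first setting down pressed with about 6–7 N. Its second let-go came after about 3.5 N of contact.

I did not check the other things on the table with a final picture. The arm's routes stayed well above them, and I felt no contact apart from the beakers.

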